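Tip the wide sample tubes into their trays with the joystick

TASK

Sort the wide sample tubes with the tube tipper, the long ones first. Lay all the long wide tubes side by side on the level cradle, push the joystick right over towards the wire basket, hold it there for about three seconds so that they all tumble into the basket, and let it go back to the centre; then lay all the short wide tubes on the cradle and tip them the same way, towards the solid white bin. Leave the slim tubes and everything else on the bench where they are.

Things in the scene. Friction and masses are not known exactly. Their poses are not given: they have to be found in the camera images.
- long1: Long wide sample tube (may be absent), 120 mm long, 60 g, lying. Round white body, 28 mm diameter; six-sided blue cap (34 mm across flats, 22 mm long) at +x, six-sided white foot (34 mm, 12 mm long) at -x. Origin mid-length on its axis, 17 mm above what it lies on; x along the tube; any flat side may be down, so y and z point anywhere around x. Grip across the body, mid-length.
- long2: Long wide sample tube (may be absent), 120 mm long, 60 g, lying. Round white body, 28 mm diameter; six-sided blue cap (34 mm across flats, 22 mm long) at +x, six-sided white foot (34 mm, 12 mm long) at -x. Origin mid-length on its axis, 17 mm above what it lies on; x along the tube; any flat side may be down, so y and z point anywhere around x. Grip across the body, mid-length.
- long3: Long wide sample tube (may be absent), 120 mm long, 60 g, lying. Round white body, 28 mm diameter; six-sided blue cap (34 mm across flats, 22 mm long) at +x, six-sided white foot (34 mm, 12 mm long) at -x. Origin mid-length on its axis, 17 mm above what it lies on; x along the tube; any flat side may be down, so y and z point anywhere around x. Grip across the body, mid-length.
- short1: Short wide sample tube (may be absent): as the long ones (same 28 mm body, 34 mm six-sided cap and foot) but 80 mm long, 45 g. Origin mid-length on its axis, x along the tube to the cap.
- short2: Short wide sample tube (may be absent): as the long ones (same 28 mm body, 34 mm six-sided cap and foot) but 80 mm long, 45 g. Origin mid-length on its axis, x along the tube to the cap.
- slim1: Slim look-alike tube, not part of the job: 120 mm long, but its body is only 18 mm and its six-sided cap and foot only 24 mm across. Origin mid-length on its axis, 12 mm above the bench.
- slim2: Slim look-alike tube, not part of the job: 120 mm long, but its body is only 18 mm and its six-sided cap and foot only 24 mm across. Origin mid-length on its axis, 12 mm above the bench.
- cup: Bystander: capped specimen jar, 44 mm across, 50 mm tall, standing on the bench beyond the tubes. Origin under its centre.
- marker: Bystander: marker pen, 14 mm thick, 120 mm long, lying on the bench. Origin at its middle.
- tipper: Tube tipper, fixed: base 200 mm (x) by 420 mm (y), 70 mm high side panels at y = +-205 mm, 104 mm high bearing plates (44 mm wide) at x = +-88 mm. Origin on the bench under the cradle's middle; x away from the robot, y to the left seen from the robot, turned up to 9 degrees. The joystick console is on the robot side, at x = -170 mm, y = 0; basket and bin lie at y = +-134 mm, either way round.
- cradle_top (a point): Middle of the tipping cradle's top, 100 mm above the bench. Plate 170 mm (y) by 160 mm (x), open at the y edges, end walls 18 mm high, 152 mm apart in x; axes as the tipper's when level; hinge along x, 6 mm below. Lay tubes along x, near x = 0, about 56 mm apart (y = -56, 0, 56): they stay while it is level, and at full tip tumble off over the lower y edge into the tray there.
- console: Joystick console block, 100 x 100 x 50 mm, fixed to the tipper. Origin on the bench under the stick; the stick's pivot is 50 mm above the origin.
- grip (a point): Middle of the joystick's black cylindrical grip (34 mm in diameter, 40 mm tall, upright when centred), 105 mm above the stick's pivot, so 155 mm above the bench when centred; a 12 mm steel shaft is below it.
- joystick (a joint): Joystick tilt in rad: 0 centred, positive leaning to the tipper's +y, negative to -y; stops at +-0.45. A spring centres it (2 N m/rad: about 9 N sideways at the grip at full tilt). The cradle is geared to it: it tips to the same side by 1.7 times the angle (0.76 rad at full stick) and is level with the stick centred.
- basket: Catch tray of steel wire mesh, fixed beside the cradle, 180 mm (x) by 130 mm (y), long sides 32 mm high, ends 60 mm high, floor 8 mm above the bench. Origin on the bench under its centre, axes as the tipper's. Which of basket and bin is on the left varies.
- bin: Catch tray of solid white plastic, fixed beside the cradle, 180 mm (x) by 130 mm (y), long sides 32 mm high, ends 60 mm high, floor 8 mm above the bench. Origin on the bench under its centre, axes as the tipper's. Which of basket and bin is on the left varies.

How it is judged:
On the way, in this order (a step that is already met when the one before it is completed fails the run):
1. all the long wide tubes lie on the cradle together, with the joystick centred (x of long1 in the frame of cradle_top between -0.07 and 0.07 m and y of long1 in the frame of cradle_top between -0.086 and 0.086 m and z of long1 in the frame of cradle_top between 0.008 and 0.03 m and x of long2 in the frame of cradle_top between -0.07 and 0.07 m and y of long2 in the frame of cradle_top between -0.086 and 0.086 m and z of long2 in the frame of cradle_top between 0.008 and 0.03 m and x of long3 in the frame of cradle_top between -0.07 and 0.07 m and y of long3 in the frame of cradle_top between -0.086 and 0.086 m and z of long3 in the frame of cradle_top between 0.008 and 0.03 m and value of joint joystick between -0.12 and 0.12 rad), for 0.3 s.
2. the robot holds the joystick over (more than 0.3 rad) towards the wire basket for two seconds (((y of basket in the frame of tipper above 0 m and value of joint joystick above 0.3 rad) or (y of basket in the frame of tipper below 0 m and value of joint joystick below -0.3 rad)) and contact force between any of the fingers, the arm and console above 0.5 N), for 2 s.
3. all the long tubes are in the wire basket, and the joystick is released and back in the centre (x of long1 in the frame of basket between -0.085 and 0.085 m and y of long1 in the frame of basket between -0.064 and 0.064 m and z of long1 in the frame of basket between 0.01 and 0.065 m and x of long2 in the frame of basket between -0.085 and 0.085 m and y of long2 in the frame of basket between -0.064 and 0.064 m and z of long2 in the frame of basket between 0.01 and 0.065 m and x of long3 in the frame of basket between -0.085 and 0.085 m and y of long3 in the frame of basket between -0.064 and 0.064 m and z of long3 in the frame of basket between 0.01 and 0.065 m and value of joint joystick between -0.12 and 0.12 rad and contact force between each of the fingers, the arm and console below 0.2 N), for 0.3 s.
4. the short wide tubes lie on the cradle together, with the joystick centred (one knocked off it into the solid bin counts, as long as another is on the cradle) (((x of short1 in the frame of cradle_top between -0.07 and 0.07 m and y of short1 in the frame of cradle_top between -0.086 and 0.086 m and z of short1 in the frame of cradle_top between 0.008 and 0.03 m) or (x of short1 in the frame of bin between -0.085 and 0.085 m and y of short1 in the frame of bin between -0.064 and 0.064 m and z of short1 in the frame of bin between 0.01 and 0.065 m)) and ((x of short2 in the frame of cradle_top between -0.07 and 0.07 m and y of short2 in the frame of cradle_top between -0.086 and 0.086 m and z of short2 in the frame of cradle_top between 0.008 and 0.03 m) or (x of short2 in the frame of bin between -0.085 and 0.085 m and y of short2 in the frame of bin between -0.064 and 0.064 m and z of short2 in the frame of bin between 0.01 and 0.065 m)) and ((x of short1 in the frame of cradle_top between -0.07 and 0.07 m and y of short1 in the frame of cradle_top between -0.086 and 0.086 m and z of short1 in the frame of cradle_top between 0.008 and 0.03 m) or (x of short2 in the frame of cradle_top between -0.07 and 0.07 m and y of short2 in the frame of cradle_top between -0.086 and 0.086 m and z of short2 in the frame of cradle_top between 0.008 and 0.03 m)) and value of joint joystick between -0.12 and 0.12 rad), for 0.3 s.
5. the robot holds the joystick over (more than 0.3 rad) towards the solid bin for two seconds (((y of bin in the frame of tipper above 0 m and value of joint joystick above 0.3 rad) or (y of bin in the frame of tipper below 0 m and value of joint joystick below -0.3 rad)) and contact force between any of the fingers, the arm and console above 0.5 N), for 2 s.
At the end, for the whole second after the job is handed in: Every long wide tube lies in the wire basket and every short wide one in the solid bin (middle inside the walls, under 65 mm up), at rest; joystick within 0.12 rad of centre; slim tubes, jar and marker on the bench within 80 mm of their starts (x of long1 in the frame of basket between -0.085 and 0.085 m and y of long1 in the frame of basket between -0.064 and 0.064 m and z of long1 in the frame of basket between 0.01 and 0.065 m and x of long2 in the frame of basket between -0.085 and 0.085 m and y of long2 in the frame of basket between -0.064 and 0.064 m and z of long2 in the frame of basket between 0.01 and 0.065 m and x of long3 in the frame of basket between -0.085 and 0.085 m and y of long3 in the frame of basket between -0.064 and 0.064 m and z of long3 in the frame of basket between 0.01 and 0.065 m and x of short1 in the frame of bin between -0.085 and 0.085 m and y of short1 in the frame of bin between -0.064 and 0.064 m and z of short1 in the frame of bin between 0.01 and 0.065 m and x of short2 in the frame of bin between -0.085 and 0.085 m and y of short2 in the frame of bin between -0.064 and 0.064 m and z of short2 in the frame of bin between 0.01 and 0.065 m and linear speed of each of long1, long2, long3, short1, short2 below 0.03 m/s and value of joint joystick between -0.12 and 0.12 rad and height (world z) of each of slim1, slim2 below 0.03 m and distance of each of slim1, slim2, cup, marker from where it was at the start of the episode below 0.08 m); the robot touches nothing.
It fails at once if a slim tube, the jar or the marker is moved more than 80 mm or lifted off the bench (distance of any of slim1, slim2, cup, marker from where it was at the start of the episode above 0.08 m or height (world z) of any of slim1, slim2, cup, marker above 0.06 m).
Of long1, long2, long3 only 2 to 3 are there at a start; the rules pass over those that are not, and their reading is None.
Of short1, short2 only 1 to 2 are there at a start; the rules pass over those that are not, and their reading is None.
At some moment in a run one of short1, short2 may be knocked a few centimetres aside while the robot is not near it.
It also fails if it takes over 210 s, if anything falls off the work surface, if the arm or the gripper's body presses on something with over 40 N, if the wrist force passes 120 N, or if a joint passes its speed limit or range.

ROBOT

A 6-joint arm with a two-finger parallel gripper is mounted at the origin on the work surface. World frame = base frame: x ahead of the robot, y to its left, z up, the work surface at z = 0. Lengths are in m, angles in rad, forces in N, time in s.
With the tool pointing down it reaches from about 0.375 to 0.975 m from the base axis. Payload 3.8 kg.
Tool frame: the origin (TCP) lies midway between the tips of the shut fingers; the grasp point (between the pads) lies 19 mm behind it; z points along the fingers, y is the line along which they close (so a half turn about z gives the same grasp; the last joint's range is limited). The gripper opens to 88 mm and grips with 3 to 60 N. Pads are 18 mm wide; open, the fingers measure 123 mm over their backs; the gripper's body (75 mm by 187 mm) begins 45 mm behind the grasp point.
Start: joints at [1.201, 0.264, 1.604, -0, 1.274, -0.037], TCP at [0.221, 0.638, 0.215] pointing down, gripper open.
Joint ranges: [-2.63, 2.63], [-0.94, 2.18], [0.31, 2.57], [-1.31, 4.45], [0, 2.66], [-2.55, 2.55]. Speed limits (rad/s): [2.57, 2.57, 3.14, 3.14, 3.14, 3.14].

INTERFACE

Orientations are given as a 3x3 rotation matrix whose columns are the frame's x, y, z axes.
In Python, from rig import readout, optics, robot gives the robot as it stands.
- The arm moves only by the tool apply_moves, never from a script. Its argument "motion" is a list that holds one entry, the list of rows, each a list of 7 numbers: the opening, from 0 (shut) to 1 (fully open), then the shift along the world's x, y, z in cm, then the turn, a rotation vector about the world's x, y, z in degrees. In form: [[[jaw, dx, dy, dz, wx, wy, wz], ...]]. A call has 1 to 5 rows; each row is the pose to reach, as a shift and turn from the pose commanded when the call began; what a row does not reach only later rows make up. A row lasts 1/12 s, in which the tool goes at most 41.7 mm and 7.16 degrees, less where a joint would pass 70% of its speed; a pose out of reach is approached as far as the arm can. A call with a gripper value outside its range is refused whole. The fingers move at their own pace and stop on an object; "squeeze" is the grip in N (left out, the last holds). Time passes only in rows, so rows that repeat a pose let the fingers close. It gives the time, the measured TCP pose, the force, the opening and the grip force at its end, in the units of the state.
- readout.sense(): the state, without advancing time (a new reading comes with each control period).
- optics.capture(name): name is "scene" or "top"; returns the picture (400x640x3 uint8, red, green, blue); there is no depth.
- optics.camera_params(name): a dict with "camera_matrix" (3x3 intrinsics, pixels), "R" (3x3) and "t" (3): a world point X has camera coordinates R X + t. Camera axes: x right, y down, z forward; pixel columns grow to the right and rows downward; lengths in m; the calibration is good to about 2 mm. A picture is of the moment at which its call begins. camera_params takes no time and is no camera call.
- robot.finish_job(): hands the job in; it is judged then, once.
The state is a dict: "t": time; "qpos": joint angles; "qd": joint speeds; "joint_efforts": joint torques, N m; "ee_pos": TCP position; "orientation": TCP orientation; "wrist_force": force on the tool from outside, world axes, zero at the start; "ft_torque": the same for the moment, N m; "grip_width": finger opening in m; "finger_force": force on a finger pad.
Only numpy, scipy, OpenCV 4.12 (cv2) and the standard library are available. Lean on these libraries where they do the work, as an engineer would, in place of code of your own. Each camera call takes 0.05 s, during which the arm holds its last target. There are 200 camera calls.

## Working session

There is one attempt and no reset: what is moved stays moved. The work goes in short steps, Python scripts to look and compute and a tool call to move; the robot and the scene stay as the last step left them, time stands still between calls to the robot, and variables do not carry over. Pictures are saved under pics/ and viewed, at most 14 in all, crops included, and the job is handed in when it is done.

Besides the shell and the picture viewer there is one more tool, called after ">>>" as name([rows], argument=value, ...), one row to a line, values as JSON. apply_moves: Moves the arm, as the interface text tells. Its arguments: {"type":"object","properties":{"motion":{"type":"array"},"squeeze":{"type":"number"}},"required":["motion"]}

```bash
ls; mkdir -p pics
python3 - <<'E'
from rig import readout, optics, robot
import cv2,numpy as np
s=readout.sense();print(s['t'],s['ee_pos'],s['orientation'],s['grip_width'])
for n in('scene','top'):
    im=optics.capture(n);cv2.imwrite(f'pics/{n}0.png',im[:,:,::-1]);p=optics.camera_params(n);print(n,p, -np.array(p['R']).T@p['t'])
E
```

```text
pics
0.0 [0.22025494 0.63723226 0.2140748 ] [[-9.45113358e-01  3.26741611e-01 -8.12391295e-04]
 [ 3.26742612e-01  9.45110998e-01 -2.11364300e-03]
 [ 7.71848293e-05 -2.26307509e-03 -9.99997436e-01]] 0.08819162712742806
scene {'camera_matrix': array([[412.918061  ,   0.        , 319.60618093],
       [  0.        , 412.918061  , 200.54009212],
       [  0.        ,   0.        ,   1.        ]]), 'R': array([[ 0.46936596,  0.88285358, -0.01628358],
       [ 0.55379048, -0.30868413, -0.77332413],
       [-0.68775846,  0.35395433, -0.63380173]]), 't': array([-0.22744431, -0.24058017,  1.54812846])} [ 1.30472407 -0.42143003  0.79145644]
top {'camera_matrix': array([[489.77130675,   0.        , 314.17765578],
       [  0.        , 489.77130675, 201.67584725],
       [  0.        ,   0.        ,   1.        ]]), 'R': array([[-0.00361607, -0.99999247,  0.00141038],
       [-0.98519427,  0.0033208 , -0.17140952],
       [ 0.17140354, -0.00200932, -0.98519886]]), 't': array([-0.03136953,  0.58501429,  1.20293427])} [ 0.37005209 -0.03089492  1.28545073]
```

View pics/top0.png

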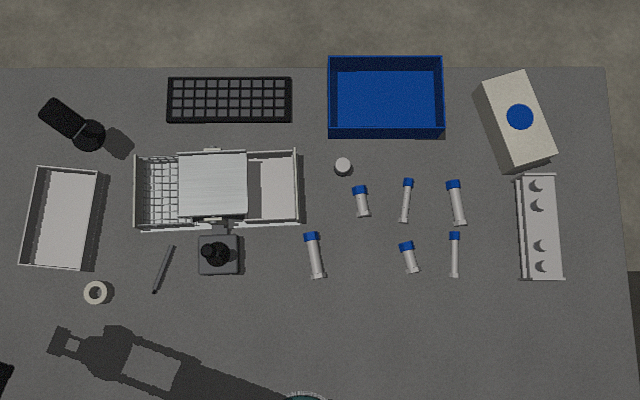

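View pics/scene0.png

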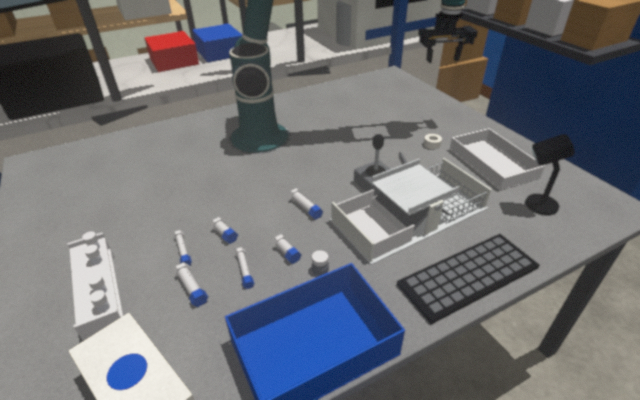

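Top view: long tubes are at about (314,255) and (456,203), shorts at (361,201) and (409,257), slims at (407,200) and (454,254). The cradle is at (213,184) and the joystick at (214,252). The basket is on the left (+y) and the bin on the right. The jar is at (342,167) and the marker at (163,270).

```bash
cat > h.py <<'E'
from rig import readout, optics, robot
import cv2,numpy as np
def ray(n,uv,z):
    p=optics.camera_params(n);R=np.array(p['R']);c=-R.T@p['t']
    d=R.T@np.linalg.solve(p['camera_matrix'],[uv[0],uv[1],1.]);return c+d*(z-c[2])/d[2]
def tubes(im,box=(300,170,480,285),zt=.017):
    """tubes from their blue caps + white bodies in the top view"""
    x0,y0,x1,y1=box;g=im.astype(int)
    blue=(g[...,2]-g[...,0]>50); white=(g.min(2)>135)
    m=np.zeros(im.shape[:2],np.uint8);m[y0:y1,x0:x1]=((blue|white)[y0:y1,x0:x1])
    m=cv2.morphologyEx(m,cv2.MORPH_CLOSE,np.ones((3,3)))
    out=[]
    for c in cv2.findContours(m,cv2.RETR_EXTERNAL,cv2.CHAIN_APPROX_NONE)[0]:
        if cv2.contourArea(c)<150: continue
        k=np.zeros_like(m);cv2.drawContours(k,[c],-1,1,-1)
        b=np.argwhere((k>0)&blue)[:,::-1]
        if len(b)<20: continue
        r=cv2.minAreaRect(c);P=cv2.boxPoints(r)
        W=np.array([ray('top',q,zt)[:2] for q in P])
        e=[W[1]-W[0],W[2]-W[1]];l=[np.linalg.norm(v) for v in e]
        a=e[int(np.argmax(l))]/max(l);cen=W.mean(0)
        if a@(ray('top',b.mean(0),zt)[:2]-cen)<0:a=-a
        out.append(dict(px=np.round(r[0]),c=cen.round(4),yaw=round(np.degrees(np.arctan2(a[1],a[0])),1),L=round(max(l),3),w=round(min(l),3)))
    return out
E
python3 - <<'E'
from h import *
im=cv2.imread('pics/top0.png')[:,:,::-1]
for t in tubes(im):print(t)
s=cv2.resize(im[140:290,125:325],None,fx=4,fy=4,interpolation=cv2.INTER_CUBIC);cv2.imwrite('pics/z1.png',s[:,:,::-1])
for u in[(213,184)]:print(ray('top',u,.1))
print(ray('top',(214,252),.17))
E
```

```text
{'px': array([408., 257.]), 'c': array([ 0.4458, -0.2757]), 'yaw': np.float64(12.0), 'L': np.float64(0.08), 'w': np.float64(0.037)}
{'px': array([454., 254.]), 'c': array([ 0.4529, -0.3927]), 'yaw': np.float64(-3.1), 'L': np.float64(0.119), 'w': np.float64(0.023)}
{'px': array([314., 254.]), 'c': array([ 0.4531, -0.0324]), 'yaw': np.float64(11.0), 'L': np.float64(0.12), 'w': np.float64(0.037)}
{'px': array([359., 200.]), 'c': array([ 0.596 , -0.1525]), 'yaw': np.float64(1.9), 'L': np.float64(0.079), 'w': np.float64(0.037)}
{'px': array([455., 202.]), 'c': array([ 0.5898, -0.4041]), 'yaw': np.float64(6.2), 'L': np.float64(0.12), 'w': np.float64(0.036)}
{'px': array([407., 199.]), 'c': array([ 0.5973, -0.2778]), 'yaw': np.float64(-3.9), 'L': np.float64(0.118), 'w': np.float64(0.024)}
[0.62148115 0.21659331 0.1       ]
[0.44890891 0.1946973  0.17      ]
```

View pics/z1.png

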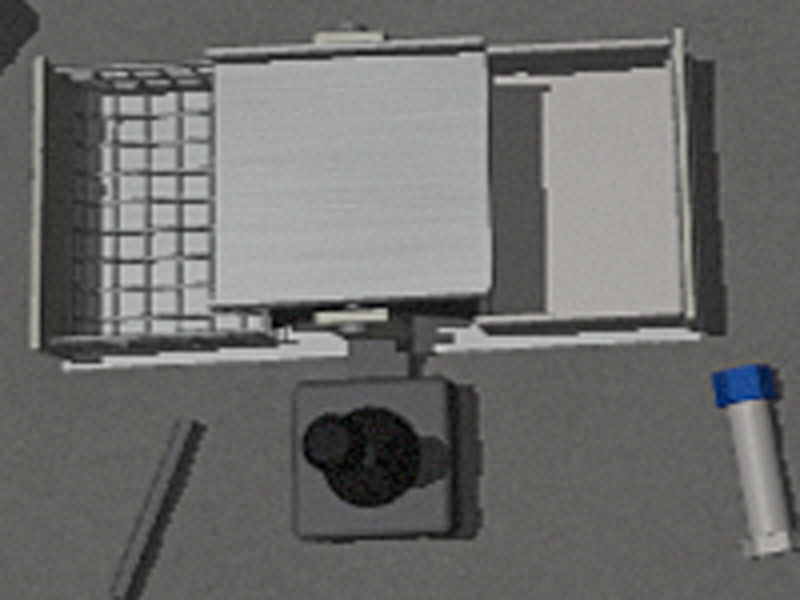

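Crop: the cradle plate corners are at zoom (213,58), (490,48), (490,292) and (210,303). The grip top is at (331,438), and the basket is on the left. The tipper is turned about +2 degrees.

Run:
```python
from h import *
f=lambda u,v,z:ray('top',((u+.5)/4-.5+125,(v+.5)/4-.5+140),z)
for a in[(213,58,.1),(490,48,.1),(490,292,.1),(210,303,.1),(350,36,.104),(350,316,.104),(331,438,.175),(296,381,.05),(452,381,.05),(456,537,.05),(298,537,.05)]:print(a,f(*a).round(4))
```

```text
(213, 58, 0.1) [0.698  0.3067 0.1   ]
(490, 48, 0.1) [0.7039 0.1339 0.1   ]
(490, 292, 0.1) [0.5497 0.1308 0.1   ]
(210, 303, 0.1) [0.5434 0.3018 0.1   ]
(350, 36, 0.104) [0.7108 0.2208 0.104 ]
(350, 316, 0.104) [0.5346 0.2152 0.104 ]
(331, 438, 0.175) [0.4551 0.2089 0.175 ]
(296, 381, 0.05) [0.5007 0.2592 0.05  ]
(452, 381, 0.05) [0.5004 0.1606 0.05  ]
(456, 537, 0.05) [0.4027 0.1558 0.05  ]
(298, 537, 0.05) [0.4031 0.2544 0.05  ]
```

>>> apply_moves([
  [[1,1.2,-3.4,0.2,0,0,1.5],[1,2.4,-6.8,0.4,0,0,3],[1,3.5,-10.1,0.6,0,0,4.5],[1,4.7,-13.4,0.6,0,0,6],[1,5.8,-16.7,0.6,0,0,7.5]],
], squeeze=15)

```text
t: 0.52
ee_pos: [0.2786, 0.4692, 0.2209]
orientation: [[-0.98, 0.199, -0.0], [0.199, 0.98, -0.001], [0.0, -0.001, -1.0]]
wrist_force: [-0.1, 0.2, -0.6]
grip_width: 0.0882
finger_force: 0.0
```

>>> apply_moves([
  [[1,1.2,-3.4,0,0,0,1.5],[1,2.4,-6.8,0,0,0,3],[1,3.5,-10.1,0,0,0,4.5],[1,4.7,-13.4,0,0,0,6],[1,5.8,-16.7,0,0,0,7.5]],
])

```text
t: 0.93
ee_pos: [0.3365, 0.3021, 0.221]
orientation: [[-0.998, 0.069, -0.0], [0.069, 0.998, -0.0], [0.0, -0.0, -1.0]]
wrist_force: [0.8, 0.0, 0.6]
grip_width: 0.0882
finger_force: 0.0
```

>>> apply_moves([
  [[1,1.2,-3.4,0,0,0,1.5],[1,2.4,-6.8,0,0,0,3],[1,3.5,-10.1,0,0,0,4.5],[1,4.7,-13.4,0,0,0,6],[1,5.8,-16.7,0,0,0,7.5]],
])

```text
t: 1.35
ee_pos: [0.3944, 0.1352, 0.2212]
orientation: [[-0.998, -0.061, 0.0], [-0.061, 0.998, -0.0], [-0.0, -0.0, -1.0]]
wrist_force: [0.4, 0.0, 0.2]
grip_width: 0.0878
finger_force: 0.0
```

>>> apply_moves([
  [[1,1.2,-3.4,0,0,0,1.5],[1,2.4,-6.8,0,0,0,3],[1,3.5,-10.1,-1,0,0,4.5],[1,4.7,-13.4,-2.5,0,0,6],[1,5.8,-16.7,-4,0,0,7.5]],
])

```text
t: 1.77
ee_pos: [0.4531, -0.0319, 0.1814]
orientation: [[-0.982, -0.191, 0.002], [-0.191, 0.982, -0.0], [-0.002, -0.0, -1.0]]
wrist_force: [0.3, 1.0, -0.5]
grip_width: 0.088
finger_force: 0.0
```

```bash
cat >> h.py <<'E'
def st(s=None):
    s=s or readout.sense();o=s['orientation']
    print('t',round(s['t'],2),'p',np.array(s['ee_pos']).round(4),'yaw_y',np.degrees(np.arctan2(o[1][1],o[0][1])).round(1),'tilt',np.degrees(np.arccos(-o[2][2])).round(2),'F',np.array(s['wrist_force']).round(1),'w',round(s['grip_width'],4),'g',np.round(s['finger_force'],1))
E
python3 -c "
from h import *
st()"
```

```text
t 1.77 p [ 0.4531 -0.0319  0.1814] yaw_y 101.0 tilt 0.1 F [ 0.3  1.  -0.5] w 0.088 g 0.0
```

>>> apply_moves([
  [[1,0,0,-4,0,0,0],[1,0,0,-8,0,0,0],[1,0,0,-12,0,0,0],[1,0,0,-15,0,0,0],[1,0,0,-17.6,0,0,0]],
])

```text
t: 2.18
ee_pos: [0.4503, -0.0301, 0.0025]
orientation: [[-0.982, -0.189, -0.003], [-0.189, 0.982, 0.0], [0.003, 0.001, -1.0]]
wrist_force: [0.7, -0.9, 0.7]
grip_width: 0.0883
finger_force: 0.0
```

>>> apply_moves([
  [[0.1,0,0,0,0,0,0],[0.1,0,0,0,0,0,0],[0.1,0,0,0,0,0,0],[0.1,0,0,0,0,0,0],[0.1,0,0,0,0,0,0]],
], squeeze=15)

```text
t: 2.6
ee_pos: [0.4547, -0.0302, 0.0076]
orientation: [[-0.982, -0.19, 0.004], [-0.19, 0.982, -0.001], [-0.004, -0.001, -1.0]]
wrist_force: [0.0, 0.1, 0.5]
grip_width: 0.0569
finger_force: 0.0
```

>>> apply_moves([
  [[0.1,0,0,0,0,0,0],[0.1,0,0,0,0,0,0],[0.1,0,0,0,0,0,0],[0.1,0,0,1,0,0,0],[0.1,0,0,3,0,0,0]],
])

```text
t: 3.02
ee_pos: [0.45, -0.0297, 0.0341]
orientation: [[-0.982, -0.19, -0.005], [-0.19, 0.982, 0.001], [0.005, 0.002, -1.0]]
wrist_force: [0.3, 0.2, 0.4]
grip_width: 0.0235
finger_force: 0.0
```

>>> apply_moves([
  [[0.8,0,0,1,0,0,0],[0.8,0,0,1,0,0,0],[0.8,0,0,1,0,0,0],[0.8,0,0,1,0,0,0],[0.8,0,0,1,0,0,0]],
])

```text
t: 3.43
ee_pos: [0.4517, -0.03, 0.0446]
orientation: [[-0.982, -0.19, -0.001], [-0.19, 0.982, 0.0], [0.001, 0.0, -1.0]]
wrist_force: [-0.8, -0.7, -0.5]
grip_width: 0.0549
finger_force: 0.0
```

>>> apply_moves([
  [[0.8,0,0,5,0,0,0],[0.8,0,4,8,0,0,0],[0.8,0,8,8,0,0,0],[0.8,0,12,8,0,0,0],[0.8,0,14,8,0,0,0]],
])

```text
t: 3.85
ee_pos: [0.453, 0.1125, 0.1263]
orientation: [[-0.982, -0.189, 0.002], [-0.189, 0.982, 0.001], [-0.002, 0.001, -1.0]]
wrist_force: [0.5, -0.2, -0.4]
grip_width: 0.0704
finger_force: 0.0
```

```bash
python3 -c "
from h import *
st()
im=optics.capture('top');cv2.imwrite('pics/t1.png',im[:,:,::-1])
for t in tubes(im):print(t)
st()"
```

```text
t 3.85 p [0.453  0.1125 0.1263] yaw_y 100.9 tilt 0.13 F [ 0.5 -0.2 -0.4] w 0.0704 g 0.0
{'px': array([409., 257.]), 'c': array([ 0.4463, -0.278 ]), 'yaw': np.float64(16.4), 'L': np.float64(0.081), 'w': np.float64(0.036)}
{'px': array([454., 254.]), 'c': array([ 0.4529, -0.3927]), 'yaw': np.float64(-3.1), 'L': np.float64(0.119), 'w': np.float64(0.023)}
{'px': array([359., 200.]), 'c': array([ 0.596 , -0.1526]), 'yaw': np.float64(1.6), 'L': np.float64(0.078), 'w': np.float64(0.037)}
{'px': array([455., 202.]), 'c': array([ 0.5896, -0.4041]), 'yaw': np.float64(6.2), 'L': np.float64(0.12), 'w': np.float64(0.036)}
{'px': array([407., 199.]), 'c': array([ 0.5973, -0.277 ]), 'yaw': np.float64(-5.0), 'L': np.float64(0.119), 'w': np.float64(0.024)}
t 3.9 p [0.4525 0.1157 0.1257] yaw_y 101.0 tilt 0.22 F [-0.2  2.   0. ] w 0.0707 g 0.0
```

View pics/t1.png

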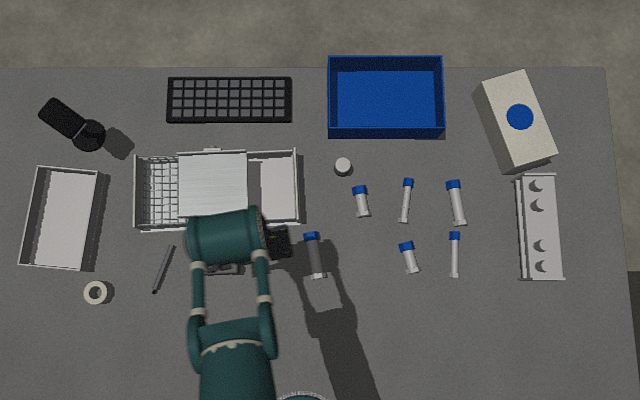

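The view shows long1 still at (314,255), only shaded by the arm. Going back to it and waiting for the fingers this time.

>>> apply_moves([
  [[0.6,0,-4,0,0,0,0],[0.6,0,-8,0,0,0,0],[0.6,0,-12,0,0,0,0],[0.6,0,-14,0,0,0,0],[0.6,0,-14,0,0,0,0]],
])

```text
t: 4.32
ee_pos: [0.4518, -0.0332, 0.1245]
orientation: [[-0.982, -0.186, -0.002], [-0.186, 0.982, -0.001], [0.002, -0.001, -1.0]]
wrist_force: [0.3, 0.7, -0.7]
grip_width: 0.0529
finger_force: 0.0
```

>>> apply_moves([
  [[0.6,0,0,-3.5,0,0,0],[0.6,0,0,-7,0,0,0],[0.6,0,0,-10,0,0,0],[0.6,0,0,-11.5,0,0,0],[0.6,0,0,-12,0,0,0]],
])

```text
t: 4.73
ee_pos: [0.4485, -0.029, 0.0014]
orientation: [[-0.982, -0.19, -0.008], [-0.19, 0.982, 0.001], [0.008, 0.003, -1.0]]
wrist_force: [-0.8, -0.0, -0.0]
grip_width: 0.0526
finger_force: 0.0
```

>>> apply_moves([
  [[0.1,0,0,0,0,0,0],[0.1,0,0,0,0,0,0],[0.1,0,0,0,0,0,0],[0.1,0,0,0,0,0,0],[0.1,0,0,0,0,0,0]],
], squeeze=15)

```text
t: 5.15
ee_pos: [0.4539, -0.0301, 0.0068]
orientation: [[-0.982, -0.19, 0.003], [-0.19, 0.982, -0.0], [-0.003, -0.001, -1.0]]
wrist_force: [-0.4, 0.4, -0.1]
grip_width: 0.0218
finger_force: 0.0
```

>>> apply_moves([
  [[0.1,0,0,0,0,0,0],[0.1,0,0,0,0,0,0],[0.1,0,0,0,0,0,0]],
])

```text
t: 5.4
ee_pos: [0.4541, -0.031, 0.0073]
orientation: [[-0.982, -0.19, 0.003], [-0.19, 0.982, -0.002], [-0.002, -0.002, -1.0]]
wrist_force: [-2.8, -3.9, 9.8]
grip_width: 0.0092
finger_force: 7.3
```

```bash
python3 -c "
from h import *
im=optics.capture('scene')
p=optics.camera_params('scene')
s=readout.sense();X=np.array(p['R'])@s['ee_pos']+p['t'];u=p['camera_matrix']@X;u=u/u[2];print(u);st()
u0,v0=int(u[0]),int(u[1])
c=im[max(v0-70,0):v0+50,u0-80:u0+80]
cv2.imwrite('pics/s1.png',cv2.resize(c,None,fx=5,fy=5,interpolation=cv2.INTER_CUBIC)[:,:,::-1])
"
```

```text
[305.45130835 205.55505379   1.        ]
t 5.45 p [ 0.4541 -0.0311  0.0074] yaw_y 101.0 tilt 0.19 F [-2.3 -3.3 10.3] w 0.0088 g 7.2
```

View pics/s1.png

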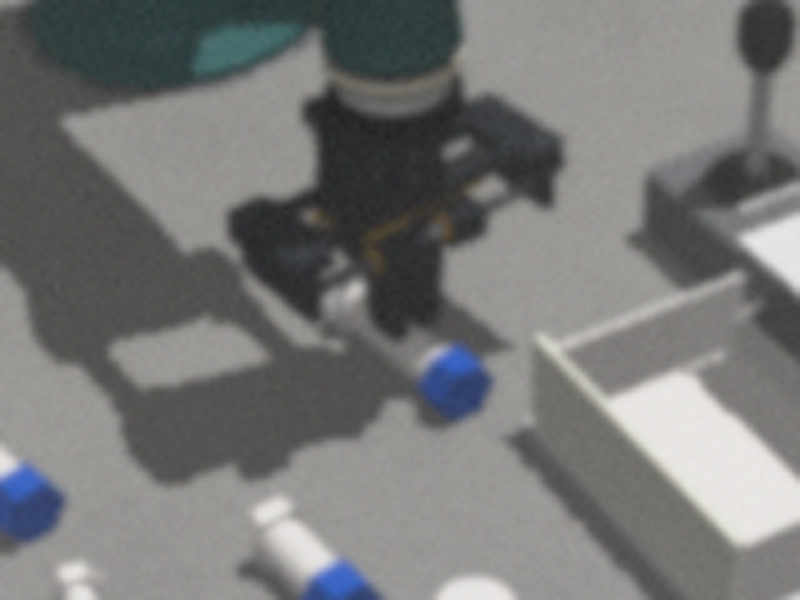

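The crop shows the shut fingers at zoom (402,300), just left (+y) of the tube. The tube passes beside them with its cap at (455,385), so the grasp missed. I'll open, lift, and measure with both cameras.

>>> apply_moves([
  [[0.6,0,0,0,0,0,0],[0.6,0,0,1,0,0,0],[0.6,0,0,4,0,0,0],[0.6,0,0,8,0,0,0],[0.6,0,0,12,0,0,0]],
])

```text
t: 5.87
ee_pos: [0.4509, -0.0297, 0.1263]
orientation: [[-0.982, -0.19, -0.003], [-0.19, 0.982, 0.001], [0.003, 0.001, -1.0]]
wrist_force: [0.7, 0.4, -0.1]
grip_width: 0.0399
finger_force: 0.0
```

>>> apply_moves([
  [[0.6,0,4,4,0,0,0],[0.6,0,8,8,0,0,0],[0.6,0,12,10,0,0,0],[0.6,0,16,10,0,0,0],[0.6,0,20,10,0,0,0]],
])

```text
t: 6.28
ee_pos: [0.4538, 0.1469, 0.2271]
orientation: [[-0.982, -0.188, 0.006], [-0.188, 0.982, 0.002], [-0.007, 0.001, -1.0]]
wrist_force: [0.8, -1.0, -0.8]
grip_width: 0.0528
finger_force: 0.0
```

```bash
python3 -c "
from h import *
st()
im=optics.capture('top');sc=optics.capture('scene');cv2.imwrite('pics/t2.png',im[:,:,::-1])
for n,i,z in(('top',im,.017),('scene',sc,.017)):
    g=i.astype(int);m=((g[...,2]-g[...,0]>50)&(g[...,2]>g[...,1]+15)).astype(np.uint8)
    k,_,s,c=cv2.connectedComponentsWithStats(m)
    for j in range(1,k):
        if 40<s[j,4]<900: print(n,c[j].round(1),s[j,4],ray(n,c[j],z).round(4)[:2])
c=cv2.resize(im[215:300,270:370],None,fx=6,fy=6,interpolation=cv2.INTER_CUBIC)
cv2.imwrite('pics/z2.png',c[:,:,::-1])
"
```

```text
t 6.28 p [0.4538 0.1469 0.2271] yaw_y 100.8 tilt 0.38 F [ 0.8 -1.  -0.8] w 0.0528 g 0.0
top [519.6 116.3] 542 [ 0.8239 -0.5914]
top [407.8 181.6] 79 [ 0.6437 -0.2815]
top [452.3 183.7] 114 [ 0.6377 -0.3991]
top [358.6 189.4] 112 [ 0.6233 -0.151 ]
top [310.3 235.4] 113 [ 0.5017 -0.023 ]
top [453.6 234.8] 84 [ 0.5021 -0.3956]
top [405.6 245.8] 123 [ 0.474  -0.2697]
scene [402.2   9.8] 71 [-1.0464  1.4414]
scene [493.4  55.3] 766 [-0.1346  1.3312]
scene [610.7 106.2] 43 [0.5061 1.3086]
scene [637.  190.7] 56 [0.8851 0.8611]
scene [315.  210.9] 116 [ 0.4994 -0.0225]
scene [229.1 234.7] 135 [ 0.4736 -0.2709]
scene [292.2 254.3] 150 [ 0.6217 -0.1519]
scene [185.3 258.1] 66 [ 0.502  -0.3964]
scene [247.5 280.8] 106 [ 0.6485 -0.2828]
scene [197.9 296.5] 211 [ 0.637  -0.4004]
```

View pics/z2.png

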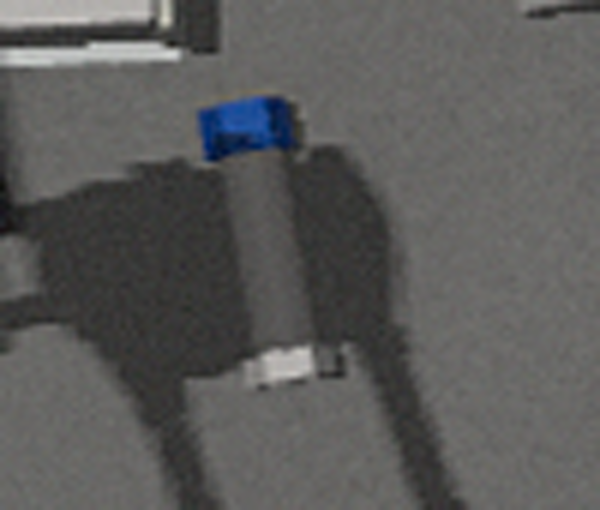

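```bash
cat >> h.py <<'E'
def proj(n,X):
    p=optics.camera_params(n);u=p['camera_matrix']@(np.array(p['R'])@np.array(X)+p['t']);return (u/u[2])[:2]
E
python3 -c "
from h import *
o=np.array([225,135])
for X in [(.3987,-.0385,.017),(.452,-.030,.017),(.5005,-.0228,.017),(.4541,-.0311,.0074),(.4541,-.0311,.0264),(.4541-.19*.02,-.0311+.98*.02,.0264),(.4541+.19*.02,-.0311-.98*.02,.0264)]: print(X,((proj('scene',X)-o)*5).round(0))
f=ray('top',((283+.5)/6-.5+270,(367+.5)/6-.5+215),.025);print(f)
im=cv2.imread('pics/s1.png');c=im[180:420,200:560];cv2.imwrite('pics/s1b.png',cv2.resize(cv2.convertScaleAbs(c,alpha=1.8,beta=30),None,fx=2,fy=2))
"
```

```text
(0.3987, -0.0385, 0.017) [350. 293.]
(0.452, -0.03, 0.017) [402. 338.]
(0.5005, -0.0228, 0.017) [451. 381.]
(0.4541, -0.0311, 0.0074) [402. 353.]
(0.4541, -0.0311, 0.0264) [401. 328.]
(0.4503, -0.0115, 0.0264) [428. 314.]
(0.45790000000000003, -0.050699999999999995, 0.0264) [374. 342.]
[ 0.3979527  -0.03932087  0.025     ]
```

View pics/s1b.png

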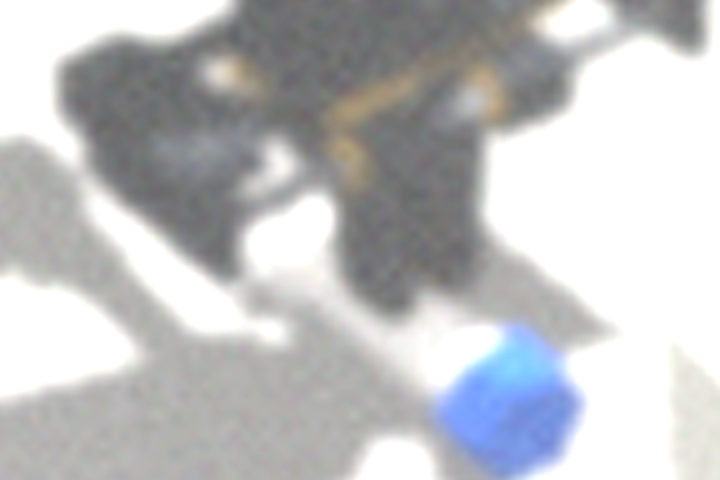

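The near and far fingertips end on top of the tube, at crop (395,310) and (465,280). The pads were too high and slid over the round body. The grasp point has to sit on the axis, so the TCP goes to about -2 mm.

>>> apply_moves([
  [[0.6,0,-4,-2,0,0,0],[0.6,0,-8,-4,0,0,0],[0.6,0,-12,-8,0,0,0],[0.6,0,-16,-11,0,0,-1],[0.6,0,-20,-14,0,0,-2]],
])

```text
t: 6.8
ee_pos: [0.4516, -0.027, 0.1047]
orientation: [[-0.988, -0.155, 0.0], [-0.155, 0.988, -0.0], [-0.0, -0.0, -1.0]]
wrist_force: [0.4, -0.4, -0.8]
grip_width: 0.053
finger_force: 0.0
```

>>> apply_moves([
  [[0.6,0,0,-2,0,0,0],[0.6,0,0,-4,0,0,0],[0.6,0,0,-4.5,0,0,0],[0.6,0,0,-4.5,0,0,0],[0.6,0,0,-4.5,0,0,0]],
])

```text
t: 7.22
ee_pos: [0.4525, -0.0254, 0.061]
orientation: [[-0.988, -0.155, -0.0], [-0.155, 0.988, 0.0], [0.0, 0.0, -1.0]]
wrist_force: [0.3, 0.3, -0.4]
grip_width: 0.0531
finger_force: 0.0
```

>>> apply_moves([
  [[0.6,0,-0.5,-2,0,0,0],[0.6,0,-0.5,-4,0,0,0],[0.6,0,-0.5,-5.5,0,0,0],[0.6,0,-0.5,-6.2,0,0,0],[0.6,0,-0.5,-6.2,0,0,0]],
])

```text
t: 7.63
ee_pos: [0.4522, -0.0299, -0.0017]
orientation: [[-0.988, -0.156, -0.001], [-0.156, 0.988, 0.0], [0.001, 0.0, -1.0]]
wrist_force: [-0.4, 0.1, -0.3]
grip_width: 0.053
finger_force: 0.0
```

>>> apply_moves([
  [[0.2,0,0,0,0,0,0],[0.2,0,0,0,0,0,0],[0.2,0,0,0,0,0,0],[0.2,0,0,0,0,0,0],[0.2,0,0,0,0,0,0]],
], squeeze=15)

```text
t: 8.05
ee_pos: [0.4536, -0.0305, -0.0006]
orientation: [[-0.988, -0.156, 0.002], [-0.156, 0.988, -0.0], [-0.002, -0.001, -1.0]]
wrist_force: [-0.1, -0.8, 1.5]
grip_width: 0.0238
finger_force: 14.1
```

>>> apply_moves([
  [[0.2,0,0,0,0,0,0],[0.2,0,0,0,0,0,0]],
])

```text
t: 8.22
ee_pos: [0.4536, -0.0305, -0.0006]
orientation: [[-0.988, -0.155, 0.002], [-0.155, 0.988, -0.0], [-0.002, -0.001, -1.0]]
wrist_force: [0.4, -1.6, 6.0]
grip_width: 0.0237
finger_force: 14.8
```

The width of 23.7 mm is a chord about 7 mm above the axis, so the real pads sit higher than the reported TCP suggests. I'll open and go lower, watching the force.

>>> apply_moves([
  [[0.6,0,0,0,0,0,0],[0.6,0,0,0,0,0,0],[0.6,0,0,0,0,0,0],[0.6,0,0,-0.6,0,0,0],[0.6,0,0,-1.2,0,0,0]],
])

```text
t: 8.63
ee_pos: [0.4525, -0.0303, -0.014]
orientation: [[-0.988, -0.155, 0.0], [-0.155, 0.988, 0.0], [-0.0, -0.0, -1.0]]
wrist_force: [-0.3, -0.0, 0.0]
grip_width: 0.0526
finger_force: 0.0
```

>>> apply_moves([
  [[0.2,0,0,0,0,0,0],[0.2,0,0,0,0,0,0],[0.2,0,0,0,0,0,0],[0.2,0,0,0,0,0,0],[0.2,0,0,0,0,0,0]],
])

```text
t: 9.05
ee_pos: [0.4526, -0.0303, -0.0134]
orientation: [[-0.988, -0.155, 0.0], [-0.155, 0.988, -0.0], [-0.0, -0.0, -1.0]]
wrist_force: [0.1, 0.9, -0.1]
grip_width: 0.0277
finger_force: 15.0
```

>>> apply_moves([
  [[0.2,0,0,0,0,0,0],[0.2,0,0,0,0,0,0]],
])

```text
t: 9.22
ee_pos: [0.4526, -0.0303, -0.0134]
orientation: [[-0.988, -0.155, 0.0], [-0.155, 0.988, -0.0], [-0.0, -0.0, -1.0]]
wrist_force: [-0.4, 0.3, -0.1]
grip_width: 0.0276
finger_force: 15.0
```

Good grip: 27.6 mm, 15 N, no side load. Lifting and carrying to the far slot.

>>> apply_moves([
  [[0.2,0,0,3,0,0,0],[0.2,0,0,7,0,0,0],[0.2,0,0,11,0,0,0],[0.2,0,0,15,0,0,0],[0.2,0,0,19,0,0,0]],
])

```text
t: 9.63
ee_pos: [0.4519, -0.0302, 0.1783]
orientation: [[-0.988, -0.155, -0.0], [-0.155, 0.988, 0.0], [0.0, 0.0, -1.0]]
wrist_force: [0.8, -0.7, -0.8]
grip_width: 0.0277
finger_force: 15.0
```

>>> apply_moves([
  [[0.2,1,2,3,0,0,-1],[0.2,3,5,4,0,0,-2],[0.2,5,8,4,0,0,-4],[0.2,7,11,4,0,0,-5],[0.2,9,14,4,0,0,-6.7]],
])

```text
t: 10.05
ee_pos: [0.5434, 0.1111, 0.2173]
orientation: [[-0.999, -0.038, 0.002], [-0.038, 0.999, 0.0], [-0.002, 0.0, -1.0]]
wrist_force: [0.1, 0.4, -0.3]
grip_width: 0.0275
finger_force: 15.0
```

>>> apply_moves([
  [[0.2,2,3.4,0,0,0,0],[0.2,4,7,0,0,0,0],[0.2,6,11,0,0,0,0],[0.2,7.5,14,0,0,0,0],[0.2,7.9,15.4,0,0,0,0]],
])

```text
t: 10.47
ee_pos: [0.623, 0.2679, 0.2157]
orientation: [[-0.999, -0.041, 0.001], [-0.041, 0.999, 0.002], [-0.001, 0.002, -1.0]]
wrist_force: [0.5, 1.5, -0.0]
grip_width: 0.0273
finger_force: 15.0
```

>>> apply_moves([
  [[0.2,0,0,-2,0,0,0],[0.2,0,0,-4,0,0,0],[0.2,0,0,-6,0,0,0],[0.2,0,0,-7,0,0,0],[0.2,0,0,-7,0,0,0]],
])

```text
t: 10.88
ee_pos: [0.6189, 0.2624, 0.1427]
orientation: [[-0.999, -0.039, -0.006], [-0.039, 0.999, -0.003], [0.006, -0.002, -1.0]]
wrist_force: [-0.4, -1.1, -1.3]
grip_width: 0.0275
finger_force: 15.0
```

```bash
python3 -c "
from h import *
st()
for n in('scene','top'):
    im=optics.capture(n)
    u=proj(n,(.622,.2635,.14)).astype(int);a=max(u[1]-70,0);b=max(u[0]-80,0);print(b,a)
    c=im[a:a+140,b:b+160]
    if n=='scene':A=c
B=c
cv2.imwrite('pics/s2.png',cv2.resize(np.hstack([A,B]),None,fx=2.5,fy=2.5,interpolation=cv2.INTER_CUBIC)[:,:,::-1])
"
```

```text
t 10.88 p [0.6189 0.2624 0.1427] yaw_y 92.2 tilt 0.39 F [-0.4 -1.1 -1.3] w 0.0275 g 15.0
347 99
110 110
```

View pics/s2.png

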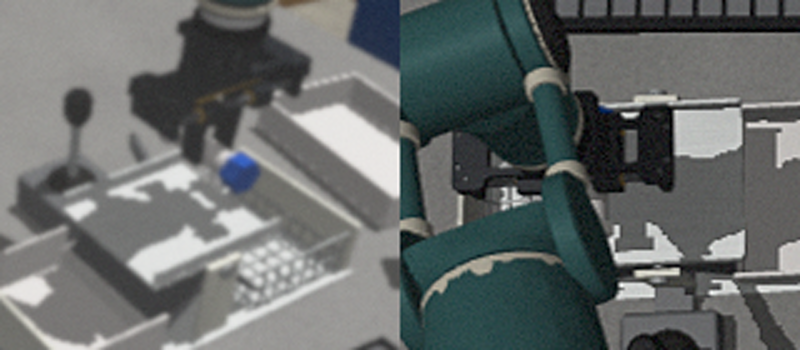

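Left view: the tube hangs level over the cradle's basket half, with its cap at (240,170), which is about (443,167) in full-image pixels.

```bash
python3 -c "
from h import *
print(ray('scene',(443,167),.173));st()
"
```

```text
[0.66841178 0.26898454 0.173     ]
t 10.98 p [0.6213 0.2633 0.1466] yaw_y 92.2 tilt 0.04 F [ 0.3 -0.6 -0.6] w 0.0275 g 15.0
```

>>> apply_moves([
  [[0.2,0,0,-2,0,0,0],[0.2,0,0,-4,0,0,0],[0.2,0,0,-5,0,0,0],[0.2,0,0,-5.5,0,0,0],[0.2,0,0,-5.8,0,0,0]],
])

```text
t: 11.4
ee_pos: [0.6217, 0.2636, 0.0888]
orientation: [[-0.999, -0.039, 0.0], [-0.039, 0.999, 0.0], [-0.0, 0.0, -1.0]]
wrist_force: [0.1, -0.2, -0.8]
grip_width: 0.0276
finger_force: 15.0
```

>>> apply_moves([
  [[0.2,0,0,0,0,0,0],[0.2,0,0,-0.1,0,0,0],[0.2,0,0,-0.2,0,0,0],[0.2,0,0,-0.2,0,0,0]],
])

```text
t: 11.73
ee_pos: [0.6221, 0.2639, 0.0874]
orientation: [[-0.999, -0.039, 0.001], [-0.039, 0.999, 0.0], [-0.001, 0.0, -1.0]]
wrist_force: [-0.1, -0.2, -1.2]
grip_width: 0.0277
finger_force: 15.0
```

>>> apply_moves([
  [[0.2,0,0,-0.1,0,0,0],[0.5,0,0,-0.1,0,0,0],[0.5,0,0,-0.1,0,0,0],[0.5,0,0,-0.1,0,0,0],[0.5,0,0,-0.1,0,0,0]],
])

```text
t: 12.15
ee_pos: [0.6216, 0.2637, 0.0857]
orientation: [[-0.999, -0.039, 0.0], [-0.039, 0.999, 0.0], [-0.0, 0.0, -1.0]]
wrist_force: [0.8, 0.3, 1.2]
grip_width: 0.0441
finger_force: 0.0
```

>>> apply_moves([
  [[0.5,0,0,1,0,0,0],[0.5,0,0,3,0,0,0],[0.5,0,0,6,0,0,0],[0.5,0,0,10,0,0,0],[0.5,0,0,13,0,0,0]],
])

```text
t: 12.57
ee_pos: [0.6219, 0.2639, 0.2189]
orientation: [[-0.999, -0.039, 0.002], [-0.039, 0.999, 0.001], [-0.002, 0.001, -1.0]]
wrist_force: [1.3, 0.8, 0.4]
grip_width: 0.0443
finger_force: 0.0
```

>>> apply_moves([
  [[0.6,0,-4,0,0,0,0],[0.6,0,-8,0,0,0,0],[0.6,-0.5,-12,0,0,0,0],[0.6,-1,-16,0,0,0,0],[0.6,-1,-20,0,0,0,1]],
])

```text
t: 12.98
ee_pos: [0.6107, 0.0623, 0.2167]
orientation: [[-0.998, -0.057, 0.001], [-0.057, 0.998, 0.0], [-0.001, 0.0, -1.0]]
wrist_force: [-0.3, 0.5, 0.7]
grip_width: 0.0529
finger_force: 0.0
```

>>> apply_moves([
  [[0.6,0,-4,0,0,0,0],[0.6,0,-8,0,0,0,0],[0.6,-0.5,-12,0,0,0,0],[0.6,-1,-16,0,0,0,0],[0.6,-1,-20,0,0,0,1]],
])

```text
t: 13.4
ee_pos: [0.6007, -0.1382, 0.2167]
orientation: [[-0.997, -0.074, 0.001], [-0.074, 0.997, -0.0], [-0.001, -0.0, -1.0]]
wrist_force: [0.2, -0.7, -0.7]
grip_width: 0.0529
finger_force: 0.0
```

>>> apply_moves([
  [[0.6,0,-4,0,0,0,0],[0.6,0,-8,0,0,0,0],[0.6,-0.5,-12,0,0,0,0],[0.6,-1,-16,0,0,0,1],[0.6,-1,-20,0,0,0,2]],
])

```text
t: 13.82
ee_pos: [0.5906, -0.3383, 0.2167]
orientation: [[-0.994, -0.109, 0.0], [-0.109, 0.994, -0.0], [-0.0, -0.0, -1.0]]
wrist_force: [0.4, -0.9, 0.0]
grip_width: 0.0533
finger_force: 0.0
```

>>> apply_moves([
  [[0.6,0,-3,0,0,0,0],[0.6,0,-6,-2,0,0,0],[0.6,-0.2,-6.8,-5,0,0,0],[0.6,-0.2,-6.8,-9,0,0,0],[0.6,-0.2,-6.8,-12,0,0,0]],
])

```text
t: 14.23
ee_pos: [0.5888, -0.4056, 0.0942]
orientation: [[-0.994, -0.107, 0.0], [-0.107, 0.994, -0.0], [-0.0, -0.0, -1.0]]
wrist_force: [0.0, 0.4, -1.3]
grip_width: 0.0527
finger_force: 0.0
```

```bash
python3 -c "
from h import *
im=optics.capture('top');cv2.imwrite('pics/t3.png',im[:,:,::-1])
st()
sc=optics.capture('scene');cv2.imwrite('pics/s3.png',sc[:,:,::-1])
for t in tubes(im,(130,140,300,290),.117):print(t)
"
```

```text
t 14.28 p [ 0.5849 -0.4021  0.0862] yaw_y 96.1 tilt 0.67 F [-2.   1.7 -2.5] w 0.0527 g 0.0
{'px': array([221., 188.]), 'c': array([0.6104, 0.1942]), 'yaw': np.float64(90.5), 'L': np.float64(0.385), 'w': np.float64(0.197)}
```

>>> apply_moves([
  [[0.6,0,0,-3,0,0,0],[0.6,0,0,-6,0,0,0],[0.6,0,0,-9,0,0,0],[0.6,0,0,-10.5,0,0,0],[0.6,0,0,-10.9,0,0,0]],
])

```text
t: 14.75
ee_pos: [0.5885, -0.4032, -0.0151]
orientation: [[-0.994, -0.109, -0.003], [-0.109, 0.994, 0.002], [0.003, 0.002, -1.0]]
wrist_force: [-0.8, -0.3, -0.8]
grip_width: 0.0529
finger_force: 0.0
```

>>> apply_moves([
  [[0.6,0,0,0,0,0,0],[0.2,0,0,0,0,0,0],[0.2,0,0,0,0,0,0],[0.2,0,0,0,0,0,0],[0.2,0,0,0,0,0,0]],
])

```text
t: 15.17
ee_pos: [0.5907, -0.4053, -0.0114]
orientation: [[-0.994, -0.109, 0.003], [-0.109, 0.994, -0.002], [-0.002, -0.002, -1.0]]
wrist_force: [0.5, -1.4, 0.8]
grip_width: 0.0284
finger_force: 0.3
```

>>> apply_moves([
  [[0.2,0,0,0,0,0,0],[0.2,0,0,0,0,0,0],[0.2,0,0,0,0,0,0]],
])

```text
t: 15.42
ee_pos: [0.5908, -0.4053, -0.0114]
orientation: [[-0.994, -0.109, 0.003], [-0.109, 0.994, -0.002], [-0.002, -0.002, -1.0]]
wrist_force: [-0.5, 0.5, 6.0]
grip_width: 0.027
finger_force: 15.0
```

```bash
python3 -c "
from h import *
im=cv2.imread('pics/t3.png');sc=cv2.imread('pics/s3.png')
A=im[140:290,125:325];B=sc[120:270,320:520]
cv2.imwrite('pics/v3.png',cv2.resize(np.hstack([A,B]),None,fx=2,fy=2,interpolation=cv2.INTER_CUBIC))
"
```

```text
(no output)
```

View pics/v3.png

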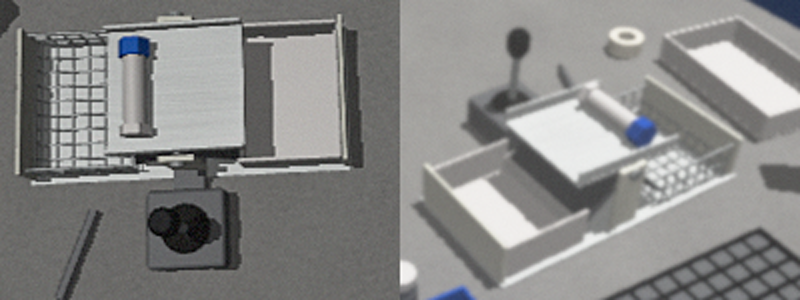

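Long1 lies neatly on the cradle's basket side, with its cap at (134,47) in the left crop. The grip on long2 is slightly high (27 mm, 6 N up), so I'll regrip 3 mm lower and lift.

>>> apply_moves([
  [[0.5,0,0,0,0,0,0],[0.5,0,0,0,0,0,0],[0.5,0,0,-0.2,0,0,0],[0.5,0,0,-0.3,0,0,0],[0.2,0,0,-0.3,0,0,0]],
])

```text
t: 15.83
ee_pos: [0.5888, -0.4038, -0.0176]
orientation: [[-0.994, -0.109, -0.001], [-0.109, 0.994, 0.001], [0.001, 0.001, -1.0]]
wrist_force: [-0.1, -0.2, -0.1]
grip_width: 0.0393
finger_force: 0.0
```

>>> apply_moves([
  [[0.2,0,0,0,0,0,0],[0.2,0,0,0,0,0,0],[0.2,0,0,0,0,0,0],[0.2,0,0,0,0,0,0],[0.2,0,0,0,0,0,0]],
])

```text
t: 16.25
ee_pos: [0.5894, -0.4042, -0.0166]
orientation: [[-0.994, -0.109, -0.0], [-0.109, 0.994, 0.0], [0.0, 0.0, -1.0]]
wrist_force: [-1.2, -0.2, -1.1]
grip_width: 0.0273
finger_force: 15.0
```

>>> apply_moves([
  [[0.2,0,0,3,0,0,0],[0.2,0,0,7,0,0,0],[0.2,0,0,11,0,0,0],[0.2,0,0,15,0,0,0],[0.2,0,0,19,0,0,0]],
])

```text
t: 16.67
ee_pos: [0.5892, -0.404, 0.1752]
orientation: [[-0.994, -0.109, -0.0], [-0.109, 0.994, 0.0], [0.0, 0.0, -1.0]]
wrist_force: [1.0, -0.1, -0.8]
grip_width: 0.0274
finger_force: 15.0
```

>>> apply_moves([
  [[0.2,0,2,3,0,0,0],[0.2,0.3,5.5,4.5,0,0,0],[0.2,0.6,9.5,4.5,0,0,-1],[0.2,0.9,13.5,4.5,0,0,-1],[0.2,1.2,17.5,4.5,0,0,-2]],
])

```text
t: 17.08
ee_pos: [0.6016, -0.228, 0.2195]
orientation: [[-0.997, -0.073, 0.002], [-0.073, 0.997, -0.0], [-0.002, -0.001, -1.0]]
wrist_force: [-0.2, 0.4, -1.6]
grip_width: 0.0278
finger_force: 15.0
```

>>> apply_moves([
  [[0.2,0,4,0,0,0,0],[0.2,0.3,8,0,0,0,0],[0.2,0.6,12,0,0,0,-1],[0.2,0.9,16,0,0,0,-1],[0.2,1.2,20,0,0,0,-2]],
])

```text
t: 17.5
ee_pos: [0.6132, -0.0274, 0.2188]
orientation: [[-0.999, -0.039, 0.0], [-0.039, 0.999, -0.0], [-0.0, -0.0, -1.0]]
wrist_force: [0.5, 0.5, 0.9]
grip_width: 0.0276
finger_force: 15.0
```

>>> apply_moves([
  [[0.2,0,4,0,0,0,0],[0.2,0.3,8,0,0,0,0],[0.2,0.6,12,0,0,0,0],[0.2,0.9,16,0,0,0,0],[0.2,1.2,19,0,0,0,0]],
])

```text
t: 17.92
ee_pos: [0.6251, 0.164, 0.2187]
orientation: [[-0.999, -0.04, 0.0], [-0.04, 0.999, 0.001], [-0.0, 0.001, -1.0]]
wrist_force: [0.3, -0.0, -0.5]
grip_width: 0.0272
finger_force: 15.0
```

>>> apply_moves([
  [[0.2,0,1.2,0,0,0,0],[0.2,0,1.2,-2,0,0,0],[0.2,0,1.2,-5,0,0,0],[0.2,0,1.2,-8,0,0,0],[0.2,0,1.2,-9,0,0,0]],
])

```text
t: 18.33
ee_pos: [0.6222, 0.1715, 0.1235]
orientation: [[-0.999, -0.039, -0.007], [-0.039, 0.999, -0.002], [0.007, -0.002, -1.0]]
wrist_force: [-0.2, 0.2, -1.5]
grip_width: 0.0275
finger_force: 15.0
```

>>> apply_moves([
  [[0.2,0,0,-1,0,0,0],[0.2,0,0,-2,0,0,0],[0.2,0,0,-2,0,0,0],[0.2,0,0,-2,0,0,0]],
])

```text
t: 18.67
ee_pos: [0.6261, 0.1725, 0.1092]
orientation: [[-0.999, -0.038, 0.001], [-0.038, 0.999, 0.0], [-0.001, 0.0, -1.0]]
wrist_force: [-0.2, 0.1, -0.0]
grip_width: 0.0277
finger_force: 15.0
```

>>> apply_moves([
  [[0.2,0,0,-1,0,0,0],[0.2,0,0,-2,0,0,0],[0.2,0,0,-2.4,0,0,0],[0.2,0,0,-2.6,0,0,0],[0.2,0,0,-2.6,0,0,0]],
])

```text
t: 19.08
ee_pos: [0.6253, 0.1725, 0.082]
orientation: [[-0.999, -0.039, -0.001], [-0.039, 0.999, -0.0], [0.001, -0.0, -1.0]]
wrist_force: [0.1, -1.0, 0.5]
grip_width: 0.0273
finger_force: 15.0
```

>>> apply_moves([
  [[0.5,0,0,0,0,0,0],[0.5,0,0,0,0,0,0],[0.5,0,0,0,0,0,0],[0.5,0,0,0.5,0,0,0],[0.5,0,0,3,0,0,0]],
])

```text
t: 19.5
ee_pos: [0.6218, 0.1719, 0.1082]
orientation: [[-0.999, -0.039, -0.009], [-0.039, 0.999, -0.002], [0.009, -0.002, -1.0]]
wrist_force: [-0.2, -0.5, 0.0]
grip_width: 0.0437
finger_force: 0.0
```

>>> apply_moves([
  [[0.5,0,0,4,0,0,0],[0.5,0,0,8,0,0,0],[0.5,0,0,12,0,0,0],[0,-3,-1,13,0,0,0],[0,-7,-1,13,0,0,0]],
])

```text
t: 19.92
ee_pos: [0.5601, 0.1626, 0.2491]
orientation: [[-0.999, -0.038, 0.012], [-0.038, 0.999, 0.002], [-0.012, 0.001, -1.0]]
wrist_force: [-1.2, 0.4, 0.8]
grip_width: 0.0329
finger_force: 0.0
```

>>> apply_moves([
  [[0,-3,0,0,0,0,0],[0,-7,-0.3,0,0,0,0],[0,-10.3,-0.3,0,0,0,0],[0,-10.3,-0.3,0,0,0,0],[0,-10.3,-0.3,0,0,0,0]],
])

```text
t: 20.33
ee_pos: [0.4514, 0.1598, 0.2433]
orientation: [[-0.999, -0.04, 0.002], [-0.04, 0.999, 0.001], [-0.002, 0.0, -1.0]]
wrist_force: [-0.2, -0.3, -0.4]
grip_width: 0.0003
finger_force: 0.0
```

```bash
python3 -c "
from h import *
st()
im=optics.capture('top');sc=optics.capture('scene')
A=im[140:290,125:325];B=sc[100:250,330:530]
cv2.imwrite('pics/v4.png',cv2.resize(np.hstack([A,B]),None,fx=2,fy=2,interpolation=cv2.INTER_CUBIC)[:,:,::-1]);st()
"
```

```text
t 20.33 p [0.4514 0.1598 0.2433] yaw_y 92.3 tilt 0.11 F [-0.2 -0.3 -0.4] w 0.0003 g 0.0
t 20.43 p [0.4535 0.1599 0.2435] yaw_y 92.2 tilt 0.14 F [-0.6 -0.4  0.6] w 0.0002 g 0.0
```

View pics/v4.png

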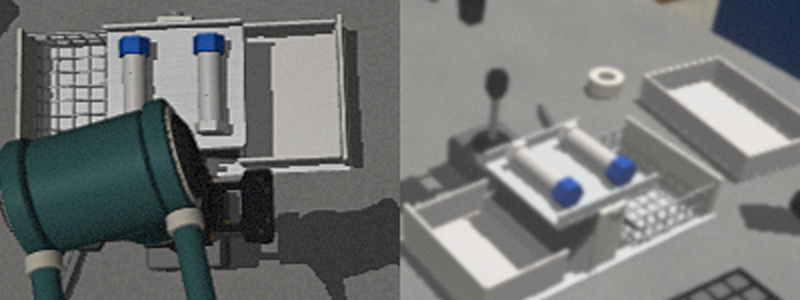

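Both long tubes lie on the level cradle, with caps at (134,47) and (208,43). Now lowering the shut fingers beside the stick and pushing left.

>>> apply_moves([
  [[0,0,0,-4,0,0,0],[0,0,0,-8,0,0,0],[0,0,0,-11,0,0,0],[0,0,0,-12.2,0,0,0],[0,0,0,-12.2,0,0,0]],
])

```text
t: 20.85
ee_pos: [0.4508, 0.1589, 0.117]
orientation: [[-0.999, -0.038, -0.007], [-0.038, 0.999, -0.002], [0.007, -0.002, -1.0]]
wrist_force: [-0.3, -0.1, -1.4]
grip_width: 0.0005
finger_force: 0.0
```

>>> apply_moves([
  [[0,0,0.7,0,0,0,0],[0,0,1.4,0,0,0,0],[0,0,2.1,0,0,0,0],[0,0,2.8,0,0,0,0],[0,0,3.5,0,0,0,0]],
])

```text
t: 21.27
ee_pos: [0.4542, 0.1955, 0.1227]
orientation: [[-0.999, -0.04, 0.004], [-0.04, 0.999, -0.0], [-0.004, -0.0, -1.0]]
wrist_force: [0.4, -5.7, 5.6]
grip_width: 0.0007
finger_force: 2.8
```

>>> apply_moves([
  [[0,0,0.6,0,0,0,0],[0,0,1.2,0,0,0,0],[0,0,1.8,0,0,0,0],[0,0,2.2,0,0,0,0],[0,0,2.2,0,0,0,0]],
])

```text
t: 21.68
ee_pos: [0.453, 0.2168, 0.1211]
orientation: [[-0.999, -0.04, 0.002], [-0.04, 0.999, -0.002], [-0.001, -0.002, -1.0]]
wrist_force: [0.7, -5.7, 1.6]
grip_width: 0.0005
finger_force: 3.2
```

```bash
python3 -c "
from h import *
im=optics.capture('top');sc=optics.capture('scene')
A=im[140:290,125:325];B=sc[100:250,330:530]
cv2.imwrite('pics/v5.png',cv2.resize(np.hstack([A,B]),None,fx=2,fy=2,interpolation=cv2.INTER_CUBIC)[:,:,::-1]);st()
"
```

```text
t 21.78 p [0.453  0.2165 0.1212] yaw_y 92.3 tilt 0.13 F [ 1.8 -6.7  3.3] w 0.0005 g 3.4
```

View pics/v5.png

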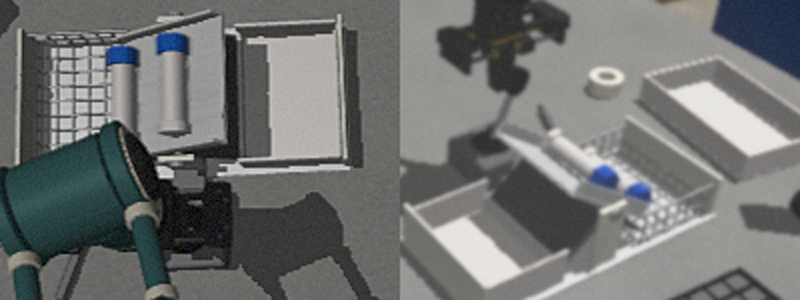

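The cradle has tipped towards the basket and the tubes are rolling off, with caps at scene crop (603,178) and (638,190). Pushing 5 mm more and holding.

>>> apply_moves([
  [[0,0,0.3,0,0,0,0],[0,0,0.5,0,0,0,0],[0,0,0.5,0,0,0,0],[0,0,0.5,0,0,0,0],[0,0,0.5,0,0,0,0]],
])

```text
t: 22.2
ee_pos: [0.4526, 0.2206, 0.1206]
orientation: [[-0.999, -0.04, 0.001], [-0.04, 0.999, -0.003], [-0.0, -0.003, -1.0]]
wrist_force: [0.5, -8.1, 0.2]
grip_width: 0.0002
finger_force: 3.5
```

>>> apply_moves([
  [[0,0,0,0,0,0,0],[0,0,0,0,0,0,0],[0,0,0,0,0,0,0],[0,0,0,0,0,0,0],[0,0,0,0,0,0,0]],
])

```text
t: 22.62
ee_pos: [0.4526, 0.2205, 0.1206]
orientation: [[-0.999, -0.04, 0.001], [-0.04, 0.999, -0.003], [-0.0, -0.003, -1.0]]
wrist_force: [1.2, -8.1, 0.5]
grip_width: 0.0002
finger_force: 3.5
```

>>> apply_moves([
  [[0,0,0,0,0,0,0],[0,0,0,0,0,0,0],[0,0,0,0,0,0,0],[0,0,0,0,0,0,0],[0,0,0,0,0,0,0]],
])

```text
t: 23.03
ee_pos: [0.4526, 0.2205, 0.1206]
orientation: [[-0.999, -0.04, 0.0], [-0.04, 0.999, -0.003], [-0.0, -0.003, -1.0]]
wrist_force: [1.0, -6.6, 0.2]
grip_width: -0.0
finger_force: 3.5
```

>>> apply_moves([
  [[0,0,0,0,0,0,0],[0,0,0,0,0,0,0],[0,0,0,0,0,0,0],[0,0,0,0,0,0,0],[0,0,0,0,0,0,0]],
])

```text
t: 23.45
ee_pos: [0.4526, 0.2205, 0.1206]
orientation: [[-0.999, -0.04, 0.001], [-0.04, 0.999, -0.003], [-0.0, -0.003, -1.0]]
wrist_force: [1.0, -7.1, 0.6]
grip_width: 0.0003
finger_force: 3.5
```

>>> apply_moves([
  [[0,0,0,0,0,0,0],[0,0,0,0,0,0,0],[0,0,0,0,0,0,0],[0,0,0,0,0,0,0],[0,0,0,0,0,0,0]],
])

```text
t: 23.87
ee_pos: [0.4526, 0.2205, 0.1206]
orientation: [[-0.999, -0.04, 0.0], [-0.04, 0.999, -0.003], [-0.0, -0.003, -1.0]]
wrist_force: [1.5, -7.8, -0.9]
grip_width: 0.0002
finger_force: 3.5
```

>>> apply_moves([
  [[0,0,0,0,0,0,0],[0,0,0,0,0,0,0],[0,0,0,0,0,0,0],[0,0,0,0,0,0,0],[0,0,0,0,0,0,0]],
])

```text
t: 24.28
ee_pos: [0.4526, 0.2206, 0.1206]
orientation: [[-0.999, -0.04, 0.0], [-0.04, 0.999, -0.003], [-0.0, -0.003, -1.0]]
wrist_force: [1.7, -7.3, -0.4]
grip_width: 0.0003
finger_force: 3.5
```

>>> apply_moves([
  [[0,0,0,0,0,0,0],[0,0,0,0,0,0,0],[0,0,0,0,0,0,0],[0,0,0,0,0,0,0],[0,0,0,0,0,0,0]],
])

```text
t: 24.7
ee_pos: [0.4526, 0.2205, 0.1206]
orientation: [[-0.999, -0.04, 0.0], [-0.04, 0.999, -0.003], [-0.0, -0.003, -1.0]]
wrist_force: [1.0, -7.6, -0.7]
grip_width: 0.0002
finger_force: 3.5
```

```bash
python3 -c "
from h import *
im=optics.capture('top');sc=optics.capture('scene');cv2.imwrite('pics/s6.png',sc[:,:,::-1]);st()
for n,i in(('top',im),('scene',sc)):
    g=i.astype(int);m=((g[...,2]-g[...,0]>50)&(g[...,2]>g[...,1]+15)).astype(np.uint8)
    k,_,s,c=cv2.connectedComponentsWithStats(m)
    for j in range(1,k):
        if 30<s[j,4]<900: print(n,c[j].round(1),s[j,4],ray(n,c[j],.025).round(3)[:2])
"
```

```text
t 24.8 p [0.4526 0.2205 0.1206] yaw_y 92.3 tilt 0.18 F [ 2.2 -6.7  0.1] w 0.0004 g 3.5
top [519.6 116.3] 543 [ 0.821 -0.588]
top [175.4 171.7] 213 [0.671 0.333]
top [407.7 181.6] 80 [ 0.642 -0.28 ]
top [358.7 189.3] 114 [ 0.622 -0.15 ]
top [453.6 234.9] 85 [ 0.501 -0.393]
top [405.6 245.8] 122 [ 0.473 -0.268]
scene [493.5  55.3] 768 [-0.119  1.313]
scene [619.4 100.3] 407 [0.499 1.37 ]
scene [636.6 191.4] 60 [0.891 0.844]
scene [453.5 198.5] 115 [0.655 0.353]
scene [229.  234.7] 135 [ 0.482 -0.273]
scene [292.3 254.3] 150 [ 0.629 -0.155]
scene [185.1 258.8] 81 [ 0.513 -0.398]
scene [247.5 280.9] 108 [ 0.655 -0.284]
```

The caps are together in the basket at about (0.67, 0.33). Releasing the stick.

>>> apply_moves([
  [[0,0,-1.5,0,0,0,0],[0,0,-3,0,0,0,0],[0,0,-4.5,0,0,0,0],[0,0,-6.5,0,0,0,0],[0,0,-8,0,0,0,0]],
])

```text
t: 25.22
ee_pos: [0.4526, 0.1418, 0.121]
orientation: [[-0.999, -0.04, 0.001], [-0.04, 0.999, 0.001], [-0.001, 0.001, -1.0]]
wrist_force: [0.3, 0.5, -0.1]
grip_width: 0.0006
finger_force: 0.0
```

>>> apply_moves([
  [[0.6,0,0,3,0,0,0],[0.6,0,0,7,0,0,0],[0.6,0,-2,10,0,0,0],[0.6,0,-6,10,0,0,0],[0.6,0,-10,10,0,0,0]],
])

```text
t: 25.63
ee_pos: [0.4549, 0.0425, 0.2244]
orientation: [[-0.999, -0.043, 0.008], [-0.043, 0.999, 0.001], [-0.008, 0.001, -1.0]]
wrist_force: [0.6, -0.8, -0.5]
grip_width: 0.0315
finger_force: 0.0
```

```bash
python3 -c "
from h import *
im=optics.capture('top');sc=optics.capture('scene');st()
for t in tubes(im,(330,170,480,285)):print(t)
A=im[140:290,125:325];B=sc[100:250,330:530]
cv2.imwrite('pics/v6.png',cv2.resize(np.hstack([A,B]),None,fx=2,fy=2,interpolation=cv2.INTER_CUBIC)[:,:,::-1])
"
```

```text
t 25.73 p [0.4532 0.0383 0.2219] yaw_y 91.9 tilt 0.18 F [-0.8 -0.2  0.3] w 0.0398 g 0.0
{'px': array([408., 257.]), 'c': array([ 0.4458, -0.2757]), 'yaw': np.float64(12.0), 'L': np.float64(0.08), 'w': np.float64(0.037)}
{'px': array([454., 254.]), 'c': array([ 0.4529, -0.3927]), 'yaw': np.float64(-3.1), 'L': np.float64(0.119), 'w': np.float64(0.023)}
{'px': array([359., 200.]), 'c': array([ 0.596 , -0.1526]), 'yaw': np.float64(1.6), 'L': np.float64(0.078), 'w': np.float64(0.037)}
{'px': array([407., 199.]), 'c': array([ 0.5973, -0.277 ]), 'yaw': np.float64(-5.1), 'L': np.float64(0.119), 'w': np.float64(0.024)}
```

View pics/v6.png

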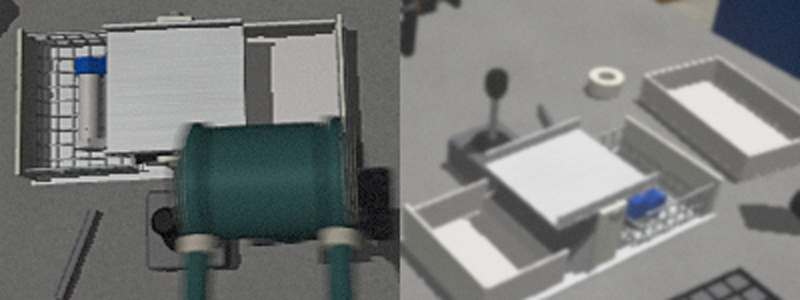

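Both long tubes are in the basket: the scene crop shows both caps near (645,205). The cradle is level and the stick upright. Next is short1 at (0.596,-0.153).

>>> apply_moves([
  [[0.6,2,-3,0,0,0,0],[0.6,4.5,-6,0,0,0,0],[0.6,7,-9,0,0,0,0],[0.6,9.5,-12,0,0,0,0],[0.6,12,-15,0,0,0,0]],
])

```text
t: 26.15
ee_pos: [0.574, -0.108, 0.2205]
orientation: [[-0.999, -0.04, 0.001], [-0.04, 0.999, 0.001], [-0.001, 0.001, -1.0]]
wrist_force: [0.9, 1.0, 0.7]
grip_width: 0.0527
finger_force: 0.0
```

>>> apply_moves([
  [[0.6,2,-3,0,0,0,0],[0.6,2.3,-4.2,-3,0,0,0],[0.6,2.3,-4.2,-7,0,0,0],[0.6,2.3,-4.2,-10,0,0,0],[0.6,2.3,-4.2,-12,0,0,0]],
])

```text
t: 26.57
ee_pos: [0.594, -0.1483, 0.0963]
orientation: [[-0.999, -0.038, -0.004], [-0.038, 0.999, 0.003], [0.004, 0.003, -1.0]]
wrist_force: [-0.6, -0.4, -0.5]
grip_width: 0.0527
finger_force: 0.0
```

>>> apply_moves([
  [[0.6,0,0,-2,0,0,0],[0.6,0,0,-3,0,0,0],[0.6,0,0,-4,0,0,0],[0.6,0,0,-4,0,0,0],[0.6,0,0,-4,0,0,0]],
])

```text
t: 26.98
ee_pos: [0.596, -0.1497, 0.0608]
orientation: [[-0.999, -0.039, 0.0], [-0.039, 0.999, 0.0], [-0.0, 0.0, -1.0]]
wrist_force: [-0.1, -0.1, -0.5]
grip_width: 0.0529
finger_force: 0.0
```

```bash
python3 -c "
from h import *
st()
sc=optics.capture('scene')
g=sc.astype(int);m=((g[...,2]-g[...,0]>50)&(g[...,2]>g[...,1]+15)).astype(np.uint8)
k,_,s,c=cv2.connectedComponentsWithStats(m)
for j in range(1,k):
    if 30<s[j,4]<900: print(c[j].round(1),s[j,4],ray('scene',c[j],.017).round(3)[:2])
st()"
```

```text
t 26.98 p [ 0.596  -0.1497  0.0608] yaw_y 92.3 tilt 0.02 F [-0.1 -0.1 -0.5] w 0.0529 g 0.0
[402.6   7.9] 63 [-1.084  1.473]
[493.6  55.2] 782 [-0.135  1.333]
[581.5  72.3] 82 [0.227 1.515]
[615.1 100.7] 652 [0.484 1.37 ]
[631.1 103.6] 37 [0.532 1.4  ]
[631.6 122.9] 39 [0.629 1.248]
[636.7 190.9] 74 [0.885 0.859]
[452.3 200.3] 155 [0.653 0.352]
[229.5 234.9] 135 [ 0.475 -0.27 ]
[292.5 254.9] 149 [ 0.624 -0.152]
[185.3 259.2] 89 [ 0.506 -0.397]
[247.5 280.7] 120 [ 0.648 -0.283]
t 27.03 p [ 0.5966 -0.1501  0.0617] yaw_y 92.3 tilt 0.11 F [0.4 0.2 0.7] w 0.0533 g 0.0
```

>>> apply_moves([
  [[0.6,0,-0.2,-2.5,0,0,0],[0.6,0,-0.2,-5,0,0,0],[0.6,0,-0.2,-7,0,0,0],[0.6,0,-0.2,-7.8,0,0,0],[0.6,0,-0.2,-7.8,0,0,0]],
])

```text
t: 27.45
ee_pos: [0.5946, -0.1519, -0.0185]
orientation: [[-0.999, -0.039, -0.002], [-0.039, 0.999, 0.001], [0.002, 0.001, -1.0]]
wrist_force: [-0.2, 0.6, 0.1]
grip_width: 0.053
finger_force: 0.0
```

>>> apply_moves([
  [[0.2,0,0,0,0,0,0],[0.2,0,0,0,0,0,0],[0.2,0,0,0,0,0,0],[0.2,0,0,0,0,0,0],[0.2,0,0,0,0,0,0]],
])

```text
t: 27.87
ee_pos: [0.5971, -0.1528, -0.0156]
orientation: [[-0.999, -0.039, 0.003], [-0.039, 0.999, -0.001], [-0.003, -0.001, -1.0]]
wrist_force: [-0.1, -0.4, 4.4]
grip_width: 0.0283
finger_force: 14.6
```

>>> apply_moves([
  [[0.2,0,0,0,0,0,0],[0.2,0,0,0,0,0,0],[0.2,0,0,0,0,0,0]],
])

```text
t: 28.12
ee_pos: [0.597, -0.1529, -0.0157]
orientation: [[-0.999, -0.039, 0.003], [-0.039, 0.999, -0.001], [-0.003, -0.001, -1.0]]
wrist_force: [-0.6, -0.7, 5.7]
grip_width: 0.0283
finger_force: 14.6
```

>>> apply_moves([
  [[0.2,0,0,3,0,0,0],[0.2,0,0,7,0,0,0],[0.2,0,0,11,0,0,0],[0.2,0,0,15,0,0,0],[0.2,0,0,19,0,0,0]],
])

```text
t: 28.53
ee_pos: [0.5948, -0.152, 0.1741]
orientation: [[-0.999, -0.039, -0.001], [-0.039, 0.999, 0.0], [0.001, 0.0, -1.0]]
wrist_force: [0.6, 0.8, -1.3]
grip_width: 0.0282
finger_force: 14.4
```

>>> apply_moves([
  [[0.2,0,2,3,0,0,0],[0.2,0.3,5,4.5,0,0,0],[0.2,0.6,9,4.5,0,0,0],[0.2,0.9,13,4.5,0,0,0],[0.2,1.2,17,4.5,0,0,0]],
])

```text
t: 28.95
ee_pos: [0.6075, 0.0191, 0.2184]
orientation: [[-0.999, -0.038, 0.001], [-0.038, 0.999, 0.0], [-0.001, 0.0, -1.0]]
wrist_force: [0.6, 0.2, -0.8]
grip_width: 0.0282
finger_force: 14.4
```

>>> apply_moves([
  [[0.2,0,4,0,0,0,0],[0.2,0.3,8,0,0,0,0],[0.2,0.6,12,0,0,0,0],[0.2,1,16,0,0,0,0],[0.2,1.4,20,0,0,0,0]],
])

```text
t: 29.37
ee_pos: [0.6209, 0.2197, 0.2174]
orientation: [[-0.999, -0.039, -0.0], [-0.039, 0.999, -0.0], [0.0, -0.0, -1.0]]
wrist_force: [0.7, -0.2, -0.9]
grip_width: 0.0281
finger_force: 14.4
```

>>> apply_moves([
  [[0.2,0,2,0,0,0,0],[0.2,0,3.1,-1,0,0,0],[0.2,0,3.1,-4,0,0,0],[0.2,0,3.1,-7,0,0,0],[0.2,0,3.1,-9,0,0,0]],
])

```text
t: 29.78
ee_pos: [0.6196, 0.2477, 0.1238]
orientation: [[-0.999, -0.039, -0.004], [-0.039, 0.999, -0.002], [0.004, -0.002, -1.0]]
wrist_force: [-0.4, 0.5, -1.1]
grip_width: 0.028
finger_force: 14.4
```

>>> apply_moves([
  [[0.2,0,0,-1,0,0,0],[0.2,0,0,-2,0,0,0],[0.2,0,0,-2,0,0,0],[0.2,0,0,-2,0,0,0]],
])

```text
t: 30.12
ee_pos: [0.6218, 0.2483, 0.1078]
orientation: [[-0.999, -0.038, 0.0], [-0.038, 0.999, -0.0], [-0.0, -0.0, -1.0]]
wrist_force: [-0.3, -0.1, -0.4]
grip_width: 0.0281
finger_force: 14.4
```

>>> apply_moves([
  [[0.2,0,0,-1,0,0,0],[0.2,0,0,-1.8,0,0,0],[0.2,0,0,-2.3,0,0,0],[0.2,0,0,-2.4,0,0,0],[0.2,0,0,-2.4,0,0,0]],
])

```text
t: 30.53
ee_pos: [0.6215, 0.2488, 0.0834]
orientation: [[-0.999, -0.039, -0.0], [-0.039, 0.999, -0.0], [0.0, -0.0, -1.0]]
wrist_force: [-0.6, -0.4, 0.2]
grip_width: 0.0282
finger_force: 14.5
```

>>> apply_moves([
  [[0.5,0,0,0,0,0,0],[0.5,0,0,0,0,0,0],[0.5,0,0,0,0,0,0],[0.5,0,0,0.5,0,0,0],[0.5,0,0,3,0,0,0]],
])

```text
t: 30.95
ee_pos: [0.618, 0.2474, 0.109]
orientation: [[-0.999, -0.039, -0.009], [-0.039, 0.999, -0.003], [0.009, -0.003, -1.0]]
wrist_force: [-1.2, 0.1, -0.8]
grip_width: 0.0439
finger_force: 0.0
```

>>> apply_moves([
  [[0.5,0,0,4,0,0,0],[0.5,0,0,8,0,0,0],[0.6,0,-1,10,0,0,0],[0.6,-1,-5,10,0,0,0],[0.6,-2,-8.5,10,0,0,1]],
])

```text
t: 31.37
ee_pos: [0.6033, 0.1639, 0.2173]
orientation: [[-0.998, -0.059, 0.006], [-0.059, 0.998, 0.001], [-0.006, 0.001, -1.0]]
wrist_force: [-0.6, -0.6, -0.4]
grip_width: 0.0526
finger_force: 0.0
```

>>> apply_moves([
  [[0.6,-1,-4,0,0,0,0],[0.6,-2.5,-7.7,0,0,0,1],[0.6,-4,-11.4,0,0,0,2],[0.6,-5.5,-15.1,0,0,0,3],[0.6,-7,-18.8,0,0,0,4]],
])

```text
t: 31.78
ee_pos: [0.5306, -0.0258, 0.2142]
orientation: [[-0.992, -0.127, 0.001], [-0.127, 0.992, -0.0], [-0.001, -0.0, -1.0]]
wrist_force: [1.2, 0.2, 0.6]
grip_width: 0.0532
finger_force: 0.0
```

>>> apply_moves([
  [[0.6,-1.5,-3.7,0,0,0,1],[0.6,-3,-7.4,0,0,0,2],[0.6,-4.5,-11.1,0,0,0,3],[0.6,-6,-14.8,0,0,0,4],[0.6,-7.2,-18.5,0,0,0,5]],
])

```text
t: 32.2
ee_pos: [0.4582, -0.2108, 0.2144]
orientation: [[-0.977, -0.213, 0.001], [-0.213, 0.977, -0.001], [-0.001, -0.001, -1.0]]
wrist_force: [0.1, -0.1, 0.4]
grip_width: 0.0527
finger_force: 0.0
```

>>> apply_moves([
  [[0.6,-1,-3,0,0,0,0],[0.6,-1.4,-6.6,0,0,0,0],[0.6,-1.4,-6.6,-3,0,0,0],[0.6,-1.4,-6.6,-6,0,0,0],[0.6,-1.4,-6.6,-8,0,0,0]],
])

```text
t: 32.62
ee_pos: [0.4444, -0.2759, 0.132]
orientation: [[-0.978, -0.21, -0.001], [-0.21, 0.978, 0.001], [0.001, 0.001, -1.0]]
wrist_force: [-0.0, 0.1, -1.1]
grip_width: 0.0532
finger_force: 0.0
```

```bash
python3 -c "
from h import *
sc=optics.capture('scene')
g=sc.astype(int);m=((g[...,2]-g[...,0]>50)&(g[...,2]>g[...,1]+15)).astype(np.uint8)
k,_,s,c=cv2.connectedComponentsWithStats(m)
for j in range(1,k):
    if 30<s[j,4]<900 and c[j][0]<480: print(c[j].round(1),s[j,4],ray('scene',c[j],.017).round(3)[:2],ray('scene',c[j],.117).round(3)[:2])
st()
im=optics.capture('top');cv2.imwrite('pics/t7.png',im[:,:,::-1]);cv2.imwrite('pics/s7.png',sc[:,:,::-1])
"
```

```text
[402.7   6.7] 49 [-1.106  1.49 ] [-0.795  1.243]
[228.9  37. ] 474 [-1.111  0.254] [-0.799  0.167]
[201.8  30.3] 108 [-1.316  0.151] [-0.978  0.077]
[456.2 196.6] 246 [0.645 0.374] [0.731 0.271]
[229.  234.7] 143 [ 0.474 -0.271] [ 0.581 -0.29 ]
[185.  259.7] 92 [ 0.507 -0.398] [ 0.61  -0.401]
[247.6 280.9] 111 [ 0.649 -0.283] [ 0.734 -0.301]
t 32.67 p [ 0.442  -0.2738  0.1279] yaw_y 102.1 tilt 0.46 F [-0.8  1.6 -3.3] w 0.0528 g 0.0
```

>>> apply_moves([
  [[0.6,0,0,-4,0,0,0],[0.6,0,0,-8,0,0,0],[0.6,0,0,-12,0,0,0],[0.6,0,0,-14,0,0,0],[0.6,0,0,-15,0,0,0]],
])

```text
t: 33.13
ee_pos: [0.4443, -0.2742, -0.0183]
orientation: [[-0.977, -0.212, -0.003], [-0.212, 0.977, 0.002], [0.003, 0.003, -1.0]]
wrist_force: [-0.8, -0.8, 0.7]
grip_width: 0.0532
finger_force: 0.0
```

>>> apply_moves([
  [[0.6,0,0,0,0,0,0],[0.2,0,0,0,0,0,0],[0.2,0,0,0,0,0,0],[0.2,0,0,0,0,0,0],[0.2,0,0,0,0,0,0]],
])

```text
t: 33.55
ee_pos: [0.4472, -0.2764, -0.0144]
orientation: [[-0.977, -0.212, 0.003], [-0.212, 0.977, -0.002], [-0.003, -0.003, -1.0]]
wrist_force: [0.3, 0.5, 0.6]
grip_width: 0.0285
finger_force: 0.2
```

>>> apply_moves([
  [[0.2,0,0,0,0,0,0],[0.2,0,0,0,0,0,0],[0.2,0,0,0,0,0,0]],
])

```text
t: 33.8
ee_pos: [0.4471, -0.2764, -0.0145]
orientation: [[-0.977, -0.212, 0.003], [-0.212, 0.977, -0.002], [-0.002, -0.003, -1.0]]
wrist_force: [0.8, 0.2, 7.1]
grip_width: 0.0273
finger_force: 15.0
```

```bash
python3 -c "
from h import *
im=cv2.imread('pics/t7.png');sc=cv2.imread('pics/s7.png')
A=im[140:290,125:325];B=sc[100:250,330:530]
cv2.imwrite('pics/v7.png',cv2.resize(np.hstack([A,B]),None,fx=2,fy=2,interpolation=cv2.INTER_CUBIC))
"
```

```text
(no output)
```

View pics/v7.png

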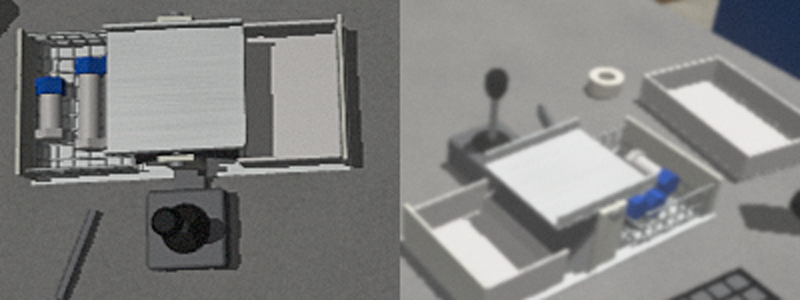

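The left crop shows short1 now lying in the basket at (50,108). It was evidently knocked off the cradle after I released it, so I'll have to fetch it. First short2, which I'm holding, goes onto the cradle's bin side.

>>> apply_moves([
  [[0.2,0,0,3,0,0,0],[0.2,0,0,7,0,0,0],[0.2,0,0,11,0,0,0],[0.2,0,0,15,0,0,0],[0.2,0,0,19,0,0,0]],
])

```text
t: 34.22
ee_pos: [0.445, -0.275, 0.1757]
orientation: [[-0.977, -0.212, 0.0], [-0.212, 0.977, -0.0], [-0.0, -0.0, -1.0]]
wrist_force: [1.3, -1.1, -0.9]
grip_width: 0.0273
finger_force: 15.0
```

>>> apply_moves([
  [[0.2,0.5,1.5,3,0,0,-1],[0.2,2,4.5,4.3,0,0,-2],[0.2,3.5,8,4.3,0,0,-3],[0.2,5,11.5,4.3,0,0,-4],[0.2,6.5,15,4.3,0,0,-5]],
])

```text
t: 34.63
ee_pos: [0.5111, -0.1241, 0.2179]
orientation: [[-0.992, -0.124, 0.002], [-0.124, 0.992, -0.001], [-0.002, -0.001, -1.0]]
wrist_force: [-0.6, -0.2, -0.8]
grip_width: 0.0277
finger_force: 15.0
```

>>> apply_moves([
  [[0.2,1.5,3.5,0,0,0,-1],[0.2,3,7,0,0,0,-2],[0.2,4.5,10.5,0,0,0,-3],[0.2,6,14,0,0,0,-4],[0.2,7.5,17.5,0,0,0,-5]],
])

```text
t: 35.05
ee_pos: [0.5857, 0.0516, 0.2169]
orientation: [[-0.999, -0.038, 0.0], [-0.038, 0.999, -0.0], [-0.0, -0.0, -1.0]]
wrist_force: [0.5, 0.0, 0.1]
grip_width: 0.0272
finger_force: 15.0
```

>>> apply_moves([
  [[0.2,1.2,3.5,0,0,0,0],[0.2,2.4,7,0,0,0,0],[0.2,3.6,10.5,0,0,0,0],[0.2,3.9,12.5,-1,0,0,0],[0.2,3.9,12.5,-4,0,0,0]],
])

```text
t: 35.47
ee_pos: [0.6288, 0.1803, 0.182]
orientation: [[-0.999, -0.043, 0.011], [-0.043, 0.999, 0.004], [-0.011, 0.004, -1.0]]
wrist_force: [0.8, 0.4, 0.1]
grip_width: 0.0275
finger_force: 15.0
```

>>> apply_moves([
  [[0.2,0,0,-3,0,0,0],[0.2,0,0,-6,0,0,0],[0.2,0,0,-7,0,0,0],[0.2,0,0,-7,0,0,0],[0.2,0,0,-7,0,0,0]],
])

```text
t: 35.88
ee_pos: [0.6244, 0.1745, 0.1067]
orientation: [[-0.999, -0.039, -0.001], [-0.039, 0.999, -0.0], [0.001, -0.0, -1.0]]
wrist_force: [0.3, 0.2, -0.2]
grip_width: 0.0277
finger_force: 15.0
```

```bash
python3 -c "
from h import *
im=cv2.imread('pics/t7.png')[:,:,::-1]
for z in(.025,):
  f=lambda u,v,z:ray('top',(u/2+125-.25,v/2+140-.25),z).round(4)
  for n,u,v,z in (('scap',49,86,.03),('sfoot',49,134,.03),('lcap',91,66,.03),('lfoot',89,143,.03),('panel_top',18,100,.07),('panel_inner_base',34,100,.01)):print(n,f(u,v,z))
g=im.astype(int);m=((g[...,2]-g[...,0]>50)&(g[...,2]>g[...,1]+15)).astype(np.uint8);m[:,200:]=0
k,_,s,c=cv2.connectedComponentsWithStats(m)
for j in range(1,k):print(c[j],s[j],ray('top',c[j],.025))
cv2.imwrite('pics/z7.png',cv2.resize(im[145:235,125:215],None,fx=6,fy=6,interpolation=cv2.INTER_CUBIC)[:,:,::-1])
st()
"
```

```text
scap [0.6402 0.3982 0.03  ]
sfoot [0.5765 0.3947 0.03  ]
lcap [0.6669 0.3445 0.03  ]
lfoot [0.5646 0.3423 0.03  ]
panel_top [0.6137 0.4227 0.07  ]
panel_inner_base [0.6256 0.4239 0.01  ]
[169.92561983 172.1322314 ] [163 168  15   9 121] [0.66975681 0.34689798 0.025     ]
[148.93636364 182.26363636] [143 178  13  10 110] [0.64261039 0.40077651 0.025     ]
t 35.88 p [0.6244 0.1745 0.1067] yaw_y 92.2 tilt 0.04 F [ 0.3  0.2 -0.2] w 0.0277 g 15.0
```

View pics/z7.png

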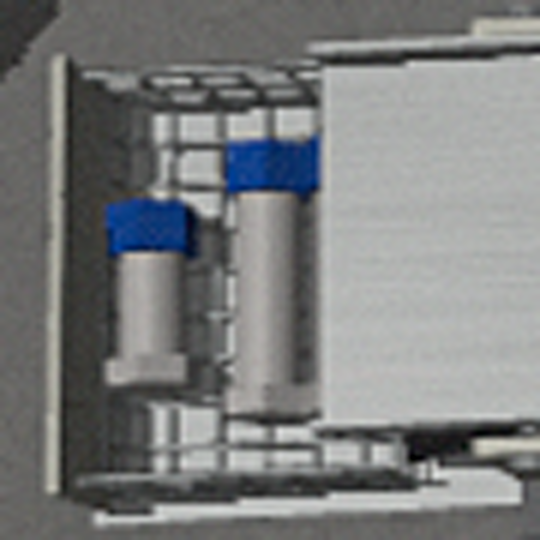

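The zoom shows short1's body at columns 118–183, from the cap end at row 200 to the foot end at row 385, right against the outer wall. A finger won't fit on that side. I'll grip it lengthwise over its ends instead (80 mm < 88 mm). First I'll put short2 down.

>>> apply_moves([
  [[0.2,0,0,-1,0,0,0],[0.2,0,0,-1.8,0,0,0],[0.2,0,0,-2.1,0,0,0],[0.2,0,0,-2.2,0,0,0],[0.2,0,0,-2.2,0,0,0]],
])

```text
t: 36.3
ee_pos: [0.6246, 0.1746, 0.0847]
orientation: [[-0.999, -0.039, 0.0], [-0.039, 0.999, -0.0], [-0.0, -0.0, -1.0]]
wrist_force: [0.4, -0.8, 1.2]
grip_width: 0.0277
finger_force: 15.0
```

>>> apply_moves([
  [[0.5,0,0,0,0,0,0],[0.5,0,0,0,0,0,0],[0.5,0,0,0,0,0,0],[0.5,0,0,0,0,0,0],[0.5,0,0,0.5,0,0,0]],
])

```text
t: 36.72
ee_pos: [0.6237, 0.1745, 0.0887]
orientation: [[-0.999, -0.039, -0.002], [-0.039, 0.999, -0.0], [0.002, -0.0, -1.0]]
wrist_force: [0.2, 0.3, -0.3]
grip_width: 0.0442
finger_force: 0.0
```

>>> apply_moves([
  [[0.5,0,0,2,0,0,0],[0.5,0,0,5,0,0,0],[0.5,0,0,9,0,0,0],[1,0,0,13,0,0,0],[1,0,0,14,0,0,-5]],
])

```text
t: 37.13
ee_pos: [0.6281, 0.1756, 0.2384]
orientation: [[-0.999, 0.049, 0.012], [0.049, 0.999, 0.003], [-0.011, 0.003, -1.0]]
wrist_force: [0.5, -0.4, 1.0]
grip_width: 0.0553
finger_force: 0.0
```

```bash
python3 -c "
from h import *
f=lambda u,v,z:ray('top',((u+.5)/6-.5+125,(v+.5)/6-.5+145),z).round(4)
print('cap end',f(150,200,.042),'foot end bottom',f(145,385,.008),'foot end top',f(145,355,.042))
print('axis near cap',f(150,250,.025),'near foot',f(147,350,.025))
print('cap mid',f(150,226,.025))
st()
sc=cv2.imread('pics/s7.png')[:,:,::-1].astype(int)
m=((sc[...,2]-sc[...,0]>50)&(sc[...,2]>sc[...,1]+15));
ys,xs=np.nonzero(m[180:220,430:500]);print(xs.min()+430,xs.max()+430,ys.min()+180,ys.max()+180)
print(proj('scene',(.6426,.4,.025)),proj('scene',(.667,.3445,.025)))
"
```

```text
cap end [0.6505 0.3939 0.042 ] foot end bottom [0.5748 0.4032 0.008 ] foot end top [0.5824 0.3924 0.042 ]
axis near cap [0.6319 0.3985 0.025 ] near foot [0.5875 0.3974 0.025 ]
cap mid [0.6426 0.3991 0.025 ]
t 37.13 p [0.6281 0.1756 0.2384] yaw_y 87.2 tilt 0.68 F [ 0.5 -0.4  1. ] w 0.0553 g 0.0
444 468 184 207
[462.698123   191.31541725] [454.08980427 201.61887199]
```

>>> apply_moves([
  [[1,0,4,0,0,0,-7],[1,-0.3,8,0,0,0,-14],[1,-0.6,12,0,0,0,-21],[1,-0.9,16,0,0,0,-28],[1,-1.2,20,0,0,0,-35]],
])

```text
t: 37.55
ee_pos: [0.6123, 0.3764, 0.2303]
orientation: [[-0.786, 0.618, 0.001], [0.618, 0.786, 0.0], [-0.0, 0.001, -1.0]]
wrist_force: [0.4, -0.7, 0.2]
grip_width: 0.0874
finger_force: 0.0
```

>>> apply_moves([
  [[1,0,1,0,0,0,-7],[1,0,2.3,0,0,0,-14],[1,0,2.3,0,0,0,-21],[1,0,2.3,0,0,0,-28],[1,0,2.3,0,0,0,-35]],
])

```text
t: 37.97
ee_pos: [0.6122, 0.3983, 0.2297]
orientation: [[-0.291, 0.957, -0.0], [0.957, 0.291, -0.0], [-0.0, -0.0, -1.0]]
wrist_force: [-0.8, 0.3, 0.3]
grip_width: 0.0883
finger_force: 0.0
```

>>> apply_moves([
  [[1,0,0,-2,0,0,-7],[1,0,0,-5,0,0,-14],[1,0,0,-8,0,0,-15],[1,0,0,-11,0,0,-15],[1,0,0,-11,0,0,-15]],
])

```text
t: 38.38
ee_pos: [0.608, 0.395, 0.1117]
orientation: [[-0.039, 0.999, -0.011], [0.999, 0.039, -0.007], [-0.006, -0.011, -1.0]]
wrist_force: [-1.1, -0.7, -0.7]
grip_width: 0.0883
finger_force: 0.0
```

>>> apply_moves([
  [[1,0,0,0,0,0,0],[1,0,0,0,0,0,0],[1,0,0,0,0,0,0]],
])

```text
t: 38.63
ee_pos: [0.6143, 0.3988, 0.1229]
orientation: [[-0.039, 0.999, 0.004], [0.999, 0.039, 0.003], [0.002, 0.004, -1.0]]
wrist_force: [0.3, -0.5, 0.4]
grip_width: 0.0881
finger_force: 0.0
```

```bash
python3 -c "
from h import *
st()
im=optics.capture('top');g=im.astype(int);m=((g[...,2]-g[...,0]>50)&(g[...,2]>g[...,1]+15)).astype(np.uint8);m[:,300:]=0
sc=optics.capture('scene');h=sc.astype(int);n=((h[...,2]-h[...,0]>50)&(h[...,2]>h[...,1]+15)).astype(np.uint8);n[:,480:]=0
for N,M in(('top',m),('scene',n)):
  k,_,s,c=cv2.connectedComponentsWithStats(M)
  for j in range(1,k):
    if s[j,4]>15:print(N,c[j].round(1),s[j],ray(N,c[j],.025).round(3),ray(N,c[j],.117).round(3))
"
```

```text
t 38.63 p [0.6143 0.3988 0.1229] yaw_y 2.2 tilt 0.28 F [ 0.3 -0.5  0.4] w 0.0881 g 0.0
top [228.1 169.5] [221 165  16  10 130] [0.676 0.194 0.025] [0.654 0.177 0.117]
top [169.1 172.5] [163 169  15   8  90] [0.669 0.349 0.025] [0.647 0.321 0.117]
top [148.9 182.3] [143 178  13  10 112] [0.643 0.401 0.025] [0.623 0.369 0.117]
scene [403.7   4.4] [401   0   6  10  24] [-1.125  1.511  0.025] [-0.833  1.279  0.117]
scene [219.3  37.2] [193  23  50  36 939] [-1.111  0.198  0.025] [-0.821  0.124  0.117]
scene [408.2 190.9] [402 185  13  14 127] [0.562 0.26  0.025] [0.651 0.178 0.117]
scene [463.1 189.9] [459 184  10  14  87] [0.638 0.406 0.025] [0.718 0.307 0.117]
scene [450.7 200.7] [444 195  16  13 119] [0.659 0.339 0.025] [0.737 0.248 0.117]
scene [185.1 258.5] [181 254  10  10  75] [ 0.511 -0.397  0.025] [ 0.607 -0.4    0.117]
scene [314.2 336.4] [  225   263   180   137 16143] [ 0.863 -0.214  0.025] [ 0.916 -0.239  0.117]
scene [247.5 280.8] [243 275  11  12 105] [ 0.655 -0.284  0.025] [ 0.733 -0.301  0.117]
scene [126.4 371.3] [ 107  354   40   36 1087] [ 0.755 -0.573  0.025] [ 0.821 -0.555  0.117]
```

>>> apply_moves([
  [[1,0,0,-2.5,0,0,0],[1,0,0,-5,0,0,0],[1,0,0,-7,0,0,0],[1,0,0,-8.5,0,0,0],[1,0,0,-9,0,0,0]],
])

```text
t: 39.15
ee_pos: [0.6114, 0.397, 0.0275]
orientation: [[-0.039, 0.999, -0.002], [0.999, 0.039, -0.001], [-0.001, -0.002, -1.0]]
wrist_force: [0.0, 0.7, -0.4]
grip_width: 0.0878
finger_force: 0.0
```

>>> apply_moves([
  [[1,0,0,-0.6,0,0,0],[1,0,0,-1.2,0,0,0],[1,0,0,-1.8,0,0,0],[1,0,0,-2.1,0,0,0],[1,0,0,-2.4,0,0,0]],
])

```text
t: 39.57
ee_pos: [0.6129, 0.398, 0.0059]
orientation: [[-0.039, 0.999, 0.001], [0.999, 0.039, 0.0], [0.0, 0.001, -1.0]]
wrist_force: [0.4, 0.6, -0.0]
grip_width: 0.0882
finger_force: 0.0
```

>>> apply_moves([
  [[1,0,0,-0.3,0,0,0],[1,0,0,-0.5,0,0,0],[0.8,0,0,-0.5,0,0,0],[0.8,0,0,-0.5,0,0,0],[0.8,0,0,-0.5,0,0,0]],
], squeeze=20)

```text
t: 39.98
ee_pos: [0.6126, 0.3978, 0.0006]
orientation: [[-0.039, 0.999, 0.0], [0.999, 0.039, 0.0], [0.0, 0.0, -1.0]]
wrist_force: [0.2, -0.1, -0.4]
grip_width: 0.0801
finger_force: 20.0
```

>>> apply_moves([
  [[0.8,0,0,0,0,0,0],[0.8,0,0,0,0,0,0]],
])

```text
t: 40.15
ee_pos: [0.6126, 0.3977, 0.0006]
orientation: [[-0.039, 0.999, 0.0], [0.999, 0.039, 0.0], [0.0, 0.0, -1.0]]
wrist_force: [0.0, -0.3, -1.0]
grip_width: 0.0798
finger_force: 20.0
```

Gripped end to end at 80 mm with 20 N. Lifting and placing on the cradle.

>>> apply_moves([
  [[0.8,0,0,2,0,0,0],[0.8,0,0,5,0,0,0],[0.8,0,0,9,0,0,0],[0.8,0,0,13,0,0,0],[0.8,0,0,17,0,0,0]],
])

```text
t: 40.57
ee_pos: [0.612, 0.3974, 0.1718]
orientation: [[-0.039, 0.999, -0.001], [0.999, 0.039, -0.0], [-0.0, -0.001, -1.0]]
wrist_force: [0.7, 0.4, 0.1]
grip_width: 0.0795
finger_force: 20.0
```

>>> apply_moves([
  [[0.8,0,-3,0,0,0,0],[0.8,0.4,-7,0,0,0,0],[0.8,0.8,-11,0,0,0,0],[0.8,1,-14,0,0,0,0],[0.8,1,-15.4,0,0,0,0]],
])

```text
t: 40.98
ee_pos: [0.6227, 0.24, 0.1708]
orientation: [[-0.037, 0.999, 0.0], [0.999, 0.037, -0.001], [-0.001, 0.0, -1.0]]
wrist_force: [-0.6, 1.8, -0.5]
grip_width: 0.0799
finger_force: 20.0
```

>>> apply_moves([
  [[0.8,0,0,-1,0,0,0],[0.8,0,0,-3,0,0,0],[0.8,0,0,-5,0,0,0],[0.8,0,0,-6,0,0,0],[0.8,0,0,-6,0,0,0]],
])

```text
t: 41.4
ee_pos: [0.6197, 0.244, 0.1063]
orientation: [[-0.04, 0.999, -0.006], [0.999, 0.04, -0.002], [-0.001, -0.006, -1.0]]
wrist_force: [0.1, -0.4, -0.2]
grip_width: 0.0796
finger_force: 20.0
```

>>> apply_moves([
  [[0.8,0,0,-0.5,0,0,0],[0.8,0,0,-1,0,0,0],[0.8,0,0,-1.5,0,0,0],[0.8,0,0,-1.7,0,0,0],[0.8,0,0,-1.7,0,0,0]],
])

```text
t: 41.82
ee_pos: [0.6224, 0.2438, 0.0932]
orientation: [[-0.039, 0.999, -0.0], [0.999, 0.039, -0.0], [-0.0, -0.0, -1.0]]
wrist_force: [0.1, 0.2, -0.7]
grip_width: 0.0796
finger_force: 20.0
```

>>> apply_moves([
  [[0.95,0,0,0,0,0,0],[1,0,0,0,0,0,0],[1,0,0,0,0,0,0],[1,0,0,0.5,0,0,0],[1,0,0,2,0,0,0]],
])

```text
t: 42.23
ee_pos: [0.6208, 0.243, 0.1115]
orientation: [[-0.039, 0.999, -0.004], [0.999, 0.039, -0.002], [-0.001, -0.004, -1.0]]
wrist_force: [-0.7, 0.0, -0.2]
grip_width: 0.0885
finger_force: 0.0
```

>>> apply_moves([
  [[1,0,0,3,0,0,0],[1,0,0,7,0,0,0],[1,0,0,11,0,0,0],[0,0,0,13,0,0,0],[0,0,0.5,13,0,0,6]],
])

```text
t: 42.65
ee_pos: [0.6264, 0.2494, 0.2528]
orientation: [[-0.143, 0.99, 0.013], [0.99, 0.143, 0.004], [0.002, 0.013, -1.0]]
wrist_force: [1.0, 0.7, 0.7]
grip_width: 0.0773
finger_force: 0.0
```

>>> apply_moves([
  [[0,-3,0,0,0,0,7],[0,-6,0.3,0,0,0,14],[0,-9,0.6,0,0,0,21],[0,-12,1,0,0,0,28],[0,-15,1.2,0,0,0,35]],
])

```text
t: 43.07
ee_pos: [0.4713, 0.2609, 0.2441]
orientation: [[-0.689, 0.725, 0.001], [0.725, 0.689, 0.001], [-0.0, 0.001, -1.0]]
wrist_force: [0.3, 0.6, -0.1]
grip_width: 0.0435
finger_force: 0.0
```

>>> apply_moves([
  [[0,-2,0.2,0,0,0,7],[0,-2,0.2,0,0,0,14],[0,-2,0.2,0,0,0,21],[0,-2,0.2,0,0,0,28],[0,-2,0.2,0,0,0,35]],
])

```text
t: 43.48
ee_pos: [0.4524, 0.2628, 0.2445]
orientation: [[-0.98, 0.198, 0.001], [0.198, 0.98, 0.001], [-0.001, 0.001, -1.0]]
wrist_force: [0.4, 0.2, -0.5]
grip_width: 0.0102
finger_force: 0.0
```

>>> apply_moves([
  [[0,0,0,0,0,0,7],[0,0,0,0,0,0,14],[0,0,0,0,0,0,14]],
])

```text
t: 43.73
ee_pos: [0.4526, 0.2627, 0.2443]
orientation: [[-0.999, -0.042, 0.001], [-0.042, 0.999, 0.0], [-0.001, 0.0, -1.0]]
wrist_force: [0.3, 0.2, 0.8]
grip_width: 0.0004
finger_force: 0.0
```

```bash
python3 -c "
from h import *
st()
sc=optics.capture('scene');cv2.imwrite('pics/s8.png',sc[:,:,::-1]);h=sc.astype(int);n=((h[...,2]-h[...,0]>50)&(h[...,2]>h[...,1]+15)).astype(np.uint8)
k,_,s,c=cv2.connectedComponentsWithStats(n)
for j in range(1,k):
    if s[j,4]>15 and 150<c[j][0]<480 and c[j][1]>120:print(c[j].round(1),s[j],ray('scene',c[j],.025).round(3),ray('scene',c[j],.117).round(3))
"
```

```text
t 43.73 p [0.4526 0.2627 0.2443] yaw_y 92.4 tilt 0.06 F [0.3 0.2 0.8] w 0.0004 g 0.0
[430.9 181.7] [425 176  12  13 119] [0.559 0.349 0.025] [0.649 0.256 0.117]
[408.1 190.2] [402 184  13  14 113] [0.559 0.262 0.025] [0.649 0.18  0.117]
[452.3 200.5] [444 194  19  14 152] [0.66  0.344 0.025] [0.738 0.252 0.117]
[185.1 258.6] [181 254  10  11  76] [ 0.512 -0.397  0.025] [ 0.607 -0.4    0.117]
[314.1 336.5] [  225   263   180   137 16116] [ 0.863 -0.214  0.025] [ 0.916 -0.239  0.117]
[247.6 280.9] [243 275  11  13 108] [ 0.656 -0.284  0.025] [ 0.733 -0.301  0.117]
```

Both shorts are on the cradle, with caps at y≈0.25 and 0.18. Pushing the stick towards the bin (right).

>>> apply_moves([
  [[0,0,0,-4,0,0,0],[0,0,0,-8,0,0,0],[0,0,0,-11,0,0,0],[0,0,0,-12.3,0,0,0],[0,0,0,-12.3,0,0,0]],
])

```text
t: 44.2
ee_pos: [0.4494, 0.261, 0.1163]
orientation: [[-0.999, -0.035, -0.007], [-0.035, 0.999, -0.004], [0.007, -0.003, -1.0]]
wrist_force: [-0.5, -0.4, 0.4]
grip_width: 0.0004
finger_force: 0.0
```

>>> apply_moves([
  [[0,0,-0.7,0,0,0,0],[0,0,-1.4,0,0,0,0],[0,0,-2.1,0,0,0,0],[0,0,-2.8,0,0,0,0],[0,0,-3.5,0,0,0,0]],
])

```text
t: 44.62
ee_pos: [0.4546, 0.2283, 0.123]
orientation: [[-0.999, -0.038, 0.005], [-0.038, 0.999, 0.003], [-0.005, 0.003, -1.0]]
wrist_force: [0.8, 5.2, 4.5]
grip_width: 0.0003
finger_force: 2.6
```

>>> apply_moves([
  [[0,0,-0.6,0,0,0,0],[0,0,-1.2,0,0,0,0],[0,0,-1.8,0,0,0,0],[0,0,-2.4,0,0,0,0],[0,0,-2.4,0,0,0,0]],
])

```text
t: 45.03
ee_pos: [0.4545, 0.2042, 0.1218]
orientation: [[-0.999, -0.038, 0.005], [-0.038, 0.999, 0.003], [-0.005, 0.003, -1.0]]
wrist_force: [4.0, 6.9, 0.9]
grip_width: 0.0004
finger_force: 3.1
```

>>> apply_moves([
  [[0,0,-0.2,0,0,0,0],[0,0,-0.3,0,0,0,0],[0,0,-0.3,0,0,0,0],[0,0,-0.3,0,0,0,0],[0,0,-0.3,0,0,0,0]],
])

```text
t: 45.45
ee_pos: [0.4537, 0.2019, 0.1217]
orientation: [[-0.999, -0.038, 0.003], [-0.038, 0.999, 0.003], [-0.003, 0.003, -1.0]]
wrist_force: [1.2, 6.8, 1.9]
grip_width: 0.0007
finger_force: 3.5
```

>>> apply_moves([
  [[0,0,0,0,0,0,0],[0,0,0,0,0,0,0],[0,0,0,0,0,0,0],[0,0,0,0,0,0,0],[0,0,0,0,0,0,0]],
])

```text
t: 45.87
ee_pos: [0.4537, 0.2019, 0.1217]
orientation: [[-0.999, -0.038, 0.003], [-0.038, 0.999, 0.003], [-0.003, 0.003, -1.0]]
wrist_force: [0.8, 7.3, 1.4]
grip_width: 0.0007
finger_force: 3.5
```

>>> apply_moves([
  [[0,0,0,0,0,0,0],[0,0,0,0,0,0,0],[0,0,0,0,0,0,0],[0,0,0,0,0,0,0],[0,0,0,0,0,0,0]],
])

```text
t: 46.28
ee_pos: [0.4537, 0.2019, 0.1217]
orientation: [[-0.999, -0.038, 0.003], [-0.038, 0.999, 0.003], [-0.003, 0.003, -1.0]]
wrist_force: [1.3, 6.9, 2.1]
grip_width: 0.0005
finger_force: 3.5
```

>>> apply_moves([
  [[0,0,0,0,0,0,0],[0,0,0,0,0,0,0],[0,0,0,0,0,0,0],[0,0,0,0,0,0,0],[0,0,0,0,0,0,0]],
])

```text
t: 46.7
ee_pos: [0.4536, 0.2019, 0.1216]
orientation: [[-0.999, -0.038, 0.003], [-0.038, 0.999, 0.003], [-0.003, 0.003, -1.0]]
wrist_force: [1.4, 6.1, 2.2]
grip_width: 0.0007
finger_force: 3.5
```

>>> apply_moves([
  [[0,0,0,0,0,0,0],[0,0,0,0,0,0,0],[0,0,0,0,0,0,0],[0,0,0,0,0,0,0],[0,0,0,0,0,0,0]],
])

```text
t: 47.12
ee_pos: [0.4537, 0.2019, 0.1217]
orientation: [[-0.999, -0.038, 0.003], [-0.038, 0.999, 0.003], [-0.003, 0.003, -1.0]]
wrist_force: [1.5, 6.7, 2.0]
grip_width: 0.0005
finger_force: 3.5
```

>>> apply_moves([
  [[0,0,0,0,0,0,0],[0,0,0,0,0,0,0],[0,0,0,0,0,0,0],[0,0,0,0,0,0,0],[0,0,0,0,0,0,0]],
])

```text
t: 47.53
ee_pos: [0.4537, 0.2019, 0.1217]
orientation: [[-0.999, -0.038, 0.003], [-0.038, 0.999, 0.003], [-0.003, 0.003, -1.0]]
wrist_force: [0.1, 6.7, 2.0]
grip_width: 0.0002
finger_force: 3.5
```

>>> apply_moves([
  [[0,0,0,0,0,0,0],[0,0,0,0,0,0,0],[0,0,0,0,0,0,0],[0,0,0,0,0,0,0],[0,0,0,0,0,0,0]],
])

```text
t: 47.95
ee_pos: [0.4537, 0.202, 0.1217]
orientation: [[-0.999, -0.038, 0.003], [-0.038, 0.999, 0.003], [-0.003, 0.003, -1.0]]
wrist_force: [1.5, 7.3, 2.8]
grip_width: 0.0005
finger_force: 3.5
```

```bash
cat >> h.py <<'E'
def caps(z=.025):
    for N in('top','scene'):
        h=optics.capture(N).astype(int);n=((h[...,2]-h[...,0]>50)&(h[...,2]>h[...,1]+15)).astype(np.uint8)
        k,_,s,c=cv2.connectedComponentsWithStats(n)
        for j in range(1,k):
            w=ray(N,c[j],z)
            if 15<s[j,4]<400 and .3<w[0]<.75 and -.5<w[1]<.5:print(N,c[j].round(1),s[j,4],w.round(3)[:2],ray(N,c[j],.117).round(3)[:2])
E
python3 -c "
from h import *
st();caps();st()
"
```

```text
t 47.95 p [0.4537 0.202  0.1217] yaw_y 92.2 tilt 0.26 F [1.5 7.3 2.8] w 0.0005 g 3.5
top [171.5 172. ] 147 [0.67  0.343] [0.648 0.316]
top [253.4 176.1] 111 [0.658 0.127] [0.637 0.115]
top [279.1 176.1] 105 [0.658 0.059] [0.637 0.052]
top [407.7 181.6] 80 [ 0.642 -0.28 ] [ 0.622 -0.262]
top [453.6 234.8] 84 [ 0.501 -0.393] [ 0.492 -0.367]
scene [451.6 200.2] 167 [0.659 0.343] [0.736 0.251]
scene [390.  223.7] 121 [0.655 0.128] [0.733 0.062]
scene [369.8 231. ] 88 [0.652 0.063] [0.731 0.005]
scene [185.2 258.6] 77 [ 0.512 -0.397] [ 0.607 -0.4  ]
scene [247.5 280.8] 106 [ 0.655 -0.284] [ 0.733 -0.301]
t 48.05 p [0.4537 0.2019 0.1217] yaw_y 92.2 tilt 0.25 F [1.9 7.1 2.7] w 0.0006 g 3.5
```

Both shorts are in the bin, and both views agree. Releasing the stick and backing clear.

>>> apply_moves([
  [[0,0,1.5,0,0,0,0],[0,0,3,0,0,0,0],[0,0,4.5,0,0,0,0],[0,0,6.5,0,0,0,0],[0,0,8,0,0,0,0]],
])

```text
t: 48.47
ee_pos: [0.4522, 0.2806, 0.1203]
orientation: [[-0.999, -0.038, -0.001], [-0.038, 0.999, -0.001], [0.001, -0.001, -1.0]]
wrist_force: [-0.3, 0.1, -0.8]
grip_width: 0.0003
finger_force: 0.0
```

>>> apply_moves([
  [[0,0,0,3,0,0,0],[0,0,0,7,0,0,0],[0,-2,3,10,0,0,0],[0,-4,6,10,0,0,0],[0,-6,9,10,0,0,0]],
])

```text
t: 48.88
ee_pos: [0.3936, 0.3722, 0.2241]
orientation: [[-0.999, -0.037, 0.005], [-0.037, 0.999, 0.003], [-0.005, 0.003, -1.0]]
wrist_force: [1.0, 1.1, -0.0]
grip_width: 0.0001
finger_force: 0.0
```

>>> apply_moves([
  [[0,0,0,0,0,0,0],[0,0,0,0,0,0,0],[0,0,0,0,0,0,0],[0,0,0,0,0,0,0],[0,0,0,0,0,0,0]],
])

```text
t: 49.3
ee_pos: [0.393, 0.3694, 0.2199]
orientation: [[-0.999, -0.037, -0.001], [-0.037, 0.999, -0.001], [0.001, -0.001, -1.0]]
wrist_force: [0.3, 0.3, -0.4]
grip_width: 0.0006
finger_force: 0.0
```

```bash
python3 -c "
from h import *
st();caps()
"
```

```text
t 49.3 p [0.393  0.3694 0.2199] yaw_y 92.1 tilt 0.07 F [ 0.3  0.3 -0.4] w 0.0006 g 0.0
top [169.9 172.1] 120 [0.67  0.347] [0.648 0.319]
top [254.5 176.1] 88 [0.658 0.124] [0.637 0.112]
top [279.  176.1] 103 [0.658 0.059] [0.637 0.052]
top [407.7 181.6] 78 [ 0.642 -0.28 ] [ 0.622 -0.262]
top [453.6 234.9] 85 [ 0.501 -0.393] [ 0.492 -0.367]
scene [452.2 200.3] 147 [0.66  0.344] [0.737 0.252]
scene [388.  224.1] 69 [0.653 0.122] [0.732 0.057]
scene [369.6 230.7] 81 [0.651 0.064] [0.73  0.006]
scene [185.2 258.6] 77 [ 0.512 -0.397] [ 0.607 -0.4  ]
scene [247.6 280.7] 104 [ 0.655 -0.284] [ 0.733 -0.301]
```

```bash
python3 -c "
from rig import robot
print(robot.finish_job())"
```

```text
the job is handed in; nothing more can be done
None
```

The job is handed in, and the hand-in returned no verdict: both long tubes are in the wire basket and both short tubes in the solid bin. Short1 fell off the cradle into the basket, either from the expected knock or at my release, so I fetched it back before tipping the shorts.

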